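Unload the trimming dies and start the next cycle

TASK

First press the yellow button fully down and let it come out again, to confirm that the cycle has ended. Then lift every bracket out of the dies and put them all into the blue tote, each lying on the tote's floor and none on top of another, and press both orange die covers down until their catches hold them shut. With the parts in the tote and both covers latched, press the green button fully down and release it; leave the other things on the bench where they are.

Things in the scene. Friction and masses are not known exactly. Their poses are not given: they have to be found in the camera images.
- die_a: dark steel die block, fixed, 160 (x) x 180 (y) x 45 mm high, origin at the centre of its underside, upright. Two open rectangular cavities 74 x 60 x 12 mm deep in its top, centred at x = +8 mm, y = -44 and +44 mm of its frame. Its orange cover is hinged along its -x edge (x = -80 mm, height 45 mm) and closes down towards +x; a sprung brass roller catch is on its +x face
- cover_a (a joint): hinge angle of the orange cover of die_a, rad: 0 = fully shut, flat on the die; about 0.09 = resting on the catch, not latched; 1.6 to 1.8 = standing open as found; 1.85 = stop. The hinge is stiff (0.2 N m): the cover stays where it is left. The last 15 mm at the edge go over the spring catch and take about 10 N; then it stays shut
- cover_a_hinge (a point): middle of the hinge line of cover_a, at 45 mm height; the frame turns with the cover: x from hinge to free edge, y along the hinge, z out of the outer face. Plate 160 mm from hinge to edge, 170 mm wide, outer face at z = 7 mm; a lip at the middle of the free edge reaches 15 mm further and 22 mm to the inner side
- cover_a_edge (a point): middle of the free edge of cover_a, on the outer face (160 mm from the hinge); axes as for the hinge
- die_b: dark steel die block, fixed, 160 (x) x 180 (y) x 45 mm high, origin at the centre of its underside, upright. Two open rectangular cavities 74 x 60 x 12 mm deep in its top, centred at x = +8 mm, y = -44 and +44 mm of its frame. Its orange cover is hinged along its -x edge (x = -80 mm, height 45 mm) and closes down towards +x; a sprung brass roller catch is on its +x face
- cover_b (a joint): hinge angle of the orange cover of die_b, rad: 0 = fully shut, flat on the die; about 0.09 = resting on the catch, not latched; 1.6 to 1.8 = standing open as found; 1.85 = stop. The hinge is stiff (0.2 N m): the cover stays where it is left. The last 15 mm at the edge go over the spring catch and take about 10 N; then it stays shut
- cover_b_hinge (a point): middle of the hinge line of cover_b, at 45 mm height; the frame turns with the cover: x from hinge to free edge, y along the hinge, z out of the outer face. Plate 160 mm from hinge to edge, 170 mm wide, outer face at z = 7 mm; a lip at the middle of the free edge reaches 15 mm further and 22 mm to the inner side
- cover_b_edge (a point): middle of the free edge of cover_b, on the outer face (160 mm from the hinge); axes as for the hinge
- bracket0: loose cast aluminium bracket, 0.21 kg: foot 70 (x) x 56 (y) x 12 mm, with an upright rib 60 (x) x 14 (y) mm on its middle, 52 mm high in all; origin at the centre of the foot's underside, z up. At the start it sits in a cavity of die_a (the rib stands 40 mm clear of the die's top), or it is absent (None) in some runs
- bracket1: loose cast aluminium bracket, 0.21 kg: foot 70 (x) x 56 (y) x 12 mm, with an upright rib 60 (x) x 14 (y) mm on its middle, 52 mm high in all; origin at the centre of the foot's underside, z up. At the start it sits in a cavity of die_a (the rib stands 40 mm clear of the die's top), or it is absent (None) in some runs
- bracket2: loose cast aluminium bracket, 0.21 kg: foot 70 (x) x 56 (y) x 12 mm, with an upright rib 60 (x) x 14 (y) mm on its middle, 52 mm high in all; origin at the centre of the foot's underside, z up. At the start it sits in a cavity of die_b (the rib stands 40 mm clear of the die's top), or it is absent (None) in some runs
- bracket3: loose cast aluminium bracket, 0.21 kg: foot 70 (x) x 56 (y) x 12 mm, with an upright rib 60 (x) x 14 (y) mm on its middle, 52 mm high in all; origin at the centre of the foot's underside, z up. At the start it sits in a cavity of die_b (the rib stands 40 mm clear of the die's top), or it is absent (None) in some runs
- tote: blue open plastic tote, loose, 1.2 kg, 200 x 200 x 65 mm high, walls and floor 5 mm, origin at the centre of its underside; empty at the start
- console: grey push-button box, fixed, 130 (x) x 190 (y) x 45 mm high, origin at the centre of its underside; carries the two push buttons, which change places from run to run
- ack (a joint): travel of the yellow push button, m: 0 = out, 0.008 = fully down; its spring takes 5 N when fully down and pushes it out again
- ack_top (a point): centre of the top face of the yellow push button, 40 mm in diameter, 20 mm above the console's top when out; moves with the button
- start (a joint): travel of the green push button, m: 0 = out, 0.008 = fully down; its spring takes 5 N when fully down and pushes it out again
- start_top (a point): centre of the top face of the green push button, 40 mm in diameter, 20 mm above the console's top when out; moves with the button
- sleeve0: bystander, to be left alone: steel sleeve, 64 mm diameter, 30 mm high; origin on its underside
- sleeve1: bystander, to be left alone: steel sleeve, 64 mm diameter, 30 mm high; origin on its underside
- slug: bystander, to be left alone: aluminium slug, 60 mm diameter, 28 mm high; origin on its underside
- driver: bystander, to be left alone: screwdriver with a red handle, 200 mm long, lying; origin on its underside
- spanner: bystander, to be left alone: steel spanner, 190 mm long, lying; origin on its underside
- oil: bystander, to be left alone: white oil bottle with red cap, 52 mm diameter, 130 mm high; origin on its underside
Things that resemble listed ones, but are neither listed nor needed, are in the scene too. What is shaped like the bracket1 but purple or turquoise is not meant.

How it is judged:
By the outcome, as a careful person would: the job done as asked, in the order asked, and still so for the second after the job is handed in, with the robot touching nothing.
Of bracket0, bracket1, bracket2, bracket3 only 2 to 4 are there at a start; the rules pass over those that are not, and their reading is None.
At some moment in a run one of tote may be knocked a few centimetres aside while the robot is not near it.
Once in a run the grip may slacken for a moment while it holds something.
It also fails if it takes over 210 s, if anything falls off the work surface, if the arm or the gripper's body presses on something with over 40 N, if the wrist force passes 120 N, or if a joint passes its speed limit or range.

ROBOT

A 6-joint arm with a two-finger parallel gripper is mounted at the origin on the work surface. World frame = base frame: x ahead of the robot, y to its left, z up, the work surface at z = 0. Lengths are in mm, angles in rad, forces in N, time in s.
With the tool pointing down it reaches from about 400 to 925 mm from the base axis. Payload 12.5 kg.
Tool frame: the origin (TCP) lies at the very end of the fingers, on their centre line; the grasp point (between the pads) lies behind it (env.grip_depth is the z of the grasp point in the tool frame, in mm); z points along the fingers, y is the line along which they close (so a half turn about z gives the same grasp; the last joint's range is limited). The gripper opens to 95 mm and grips with 3 to 60 N. Pads are 20 mm wide; open, the fingers measure 119 mm over their backs; the gripper's body (75 mm by 180 mm) begins 59 mm behind the grasp point.
Start: joints at [-1.311, 0.491, 1.559, -0, 1.092, -0.106], TCP at [223.584, -583.658, 214.661] pointing down, gripper open.
Joint ranges: [-3.1, 3.1], [-0.84, 2.19], [0.05, 2.79], [-1.13, 4.28], [0.06, 2.93], [-2.69, 2.69]. Speed limits (rad/s): [2.22, 2.22, 2.79, 3.14, 3.14, 3.14].

INTERFACE

Orientations are given as [roll, pitch, yaw] about the fixed x, y, z axes, in that order (R = Rz(yaw) Ry(pitch) Rx(roll)).
In Python, from cell import env, optics gives the robot as it stands.
- The arm moves only by the tool step_arm, never from a script. Its argument "moves" is a list of rows, each an object of numbers: "tx", "ty", "tz": the shift along the tool's x, y, z in mm; "roll": the turn about the tool's z in rad. In form: [{"tx": .., "ty": .., "tz": .., "roll": ..}, ...]. A call has 1 to 12 rows; each row is the pose to reach, as a shift and turn from the pose commanded when the call began, along the tool's axes at that moment; what a row does not reach only later rows make up. A row lasts 1/12 s, in which the tool goes at most 41.7 mm and 7.16 degrees, less where a joint would pass 70% of its speed; a pose out of reach is approached as far as the arm can. A call with a gripper value outside its range is refused whole. "grip" is the finger opening in mm, from 0 to 95.1, set as the call begins (left out, the last holds). The fingers move at their own pace and stop on an object; the grip force is fixed at half the most. Time passes only in rows, so rows that repeat a pose let the fingers close. It gives the time, the measured TCP pose, the force, the opening and the grip force at its end, in the units of the state.
- env.state(): the state, without advancing time (a new reading comes with each control period).
- optics.read_camera(name): name is "scene" or "top"; returns a dict with "pixels" (400x640x3 uint8, blue, green, red), "mtx" (3x3 intrinsics, pixels), "dist" ([k1, k2, p1, p2, k3] as OpenCV has them; the pictures are not rectified), "view" (4x4, takes a point from world to camera coordinates). Camera axes: x right, y down, z forward; pixel columns grow to the right and rows downward; lengths in mm; the calibration is good to about 2 mm. A picture is of the moment at which its call begins. There is no depth.
- env.job_done(): hands the job in; it is judged then, once.
The state is a dict: "t": time; "joints": joint angles; "qvel": joint speeds; "tau": joint torques, N m; "eef_pos": TCP position; "tcp_rot": TCP orientation; "ft_force": force on the tool from outside, world axes, zero at the start; "moment": the same for the moment, N m; "opening": opening from 0.0 (shut) to 1.0 (fully open); "grip_force": force on a finger pad.
Only numpy, scipy, OpenCV 4.12 (cv2) and the standard library are available. Lean on these libraries where they do the work, as an engineer would, in place of code of your own. Each camera call takes 0.05 s, during which the arm holds its last target. There are 200 camera calls.

## Working session

There is one attempt and no reset: what is moved stays moved. The work goes in short steps, Python scripts to look and compute and a tool call to move; the robot and the scene stay as the last step left them, time stands still between calls to the robot, and variables do not carry over. Pictures are saved under pics/ and viewed, at most 14 in all, crops included, and the job is handed in when it is done.

Besides the shell and the picture viewer there is one more tool, called after "Emit:" in YAML: its name, and indented under it one key for each argument. step_arm: Moves the arm, as the interface text tells. Its arguments: {"type":"object","properties":{"moves":{"type":"array"},"grip":{"type":"number"}},"required":["moves"]}

```bash
ls; mkdir -p pics; python3 - <<'E'
from cell import env, optics
import cv2
print(env.state(), env.grip_depth)
for n in("scene","top"):
    r=optics.read_camera(n); cv2.imwrite(f"pics/{n}0.png",r["pixels"]); print(r["mtx"],r["dist"],r["view"])
E
```

```text
pics
{'t': 0.0, 'joints': array([-1.31062690e+00,  4.91544104e-01,  1.55945312e+00,  2.93459304e-05,
        1.09171196e+00, -1.05618135e-01]), 'qvel': array([-0.00107415, -0.001387  ,  0.00023281,  0.00123064, -0.0011235 ,
       -0.0016893 ]), 'tau': array([-2.44726492e-03, -6.12641859e+01, -2.58182877e+01,  6.92085782e-02,
        4.81831993e-02, -1.10019812e-04]), 'eef_pos': array([ 223.50601149, -583.40324688,  214.07009261]), 'tcp_rot': array([-3.14048509e+00, -1.43588506e-04,  3.65773944e-01]), 'ft_force': array([ 0.31690199,  0.28371894, -1.42701045]), 'moment': array([0.04462318, 0.03328478, 0.00182504]), 'grip_force': 0.0, 'opening': 0.9984068198571815} -18.8
[[462.18440265   0.         311.0406295 ]
 [  0.         462.18440265 197.98933546]
 [  0.           0.           1.        ]] [-0.10771509  0.          0.          0.          0.        ] [[ 6.29699419e-01  7.76741706e-01 -1.22867352e-02 -2.81309442e+02]
 [ 6.61608575e-01 -5.44516622e-01 -5.15534423e-01 -2.64134873e+02]
 [-4.07127419e-01  3.16502717e-01 -8.56780774e-01  1.78429555e+03]
 [ 0.00000000e+00  0.00000000e+00  0.00000000e+00  1.00000000e+00]]
[[452.8869157    0.         314.95453441]
 [  0.         452.8869157  196.70887561]
 [  0.           0.           1.        ]] [-0.10514852  0.          0.          0.          0.        ] [[ 1.78866414e-03 -9.99983390e-01  5.47913062e-03  4.60727244e+00]
 [-9.96543256e-01 -2.23753476e-03 -8.30453659e-02  4.94969793e+02]
 [ 8.30562463e-02 -5.31165040e-03 -9.96530705e-01  1.68683127e+03]
 [ 0.00000000e+00  0.00000000e+00  0.00000000e+00  1.00000000e+00]]
```

View pics/scene0.png

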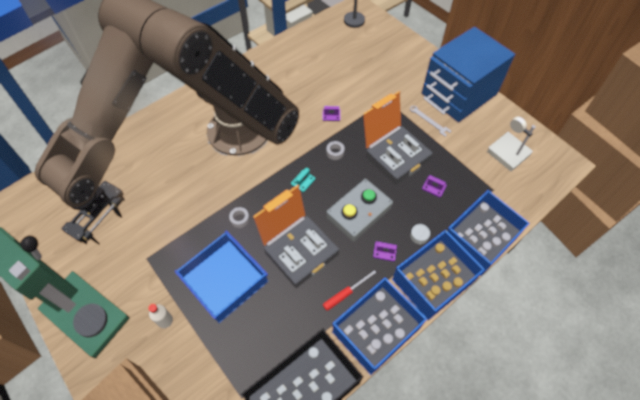

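View pics/top0.png

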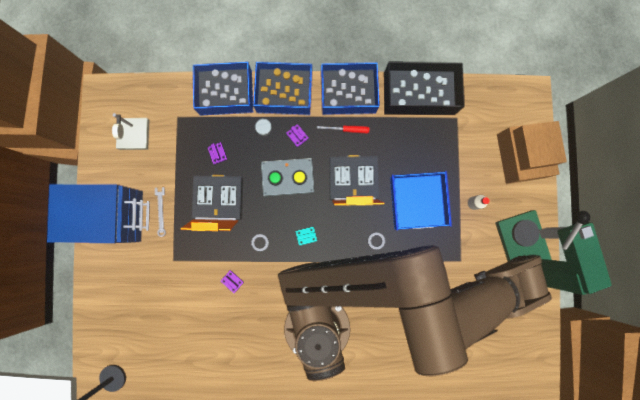

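```bash
cat > h.py <<'E'
import numpy as np, cv2
from cell import env, optics
def cam(n): return optics.read_camera(n)
def ray(r,uv):
    p=cv2.undistortPoints(np.array(uv,float).reshape(-1,1,2),r["mtx"],r["dist"]).reshape(-1,2)
    R=r["view"][:3,:3];c=-R.T@r["view"][:3,3]
    return c,np.c_[p,np.ones(len(p))]@R
def plane(r,uv,z):
    c,d=ray(r,uv); return c+d*((z-c[2])/d[:,2])[:,None]
def proj(r,P):
    V=r["view"];return cv2.projectPoints(np.array(P,float).reshape(-1,3),cv2.Rodrigues(V[:3,:3])[0],V[:3,3],r["mtx"],r["dist"])[0].reshape(-1,2)
def tri(r1,u1,r2,u2):
    c1,d1=ray(r1,[u1]);c2,d2=ray(r2,[u2]);d1=d1[0];d2=d2[0]
    s=np.linalg.lstsq(np.c_[d1,-d2],c2-c1,rcond=None)[0]
    a=c1+s[0]*d1;b=c2+s[1]*d2
    return (a+b)/2,np.linalg.norm(a-b)
def blobs(r,lo,hi,amin=20):
    m=cv2.inRange(cv2.cvtColor(r["pixels"],cv2.COLOR_BGR2HSV),np.array(lo),np.array(hi))
    n,l,s,c=cv2.connectedComponentsWithStats(m)
    return [(c[i],s[i]) for i in range(1,n) if s[i][4]>=amin],l
E
python3 - <<'E'
from h import *
T=cam("top");S=cam("scene")
for nm,lo,hi in(("yellow",(22,120,120),(35,255,255)),("green",(45,120,80),(75,255,255)),("blue",(100,120,100),(120,255,255)),("orange",(5,150,120),(20,255,255))):
    for n,r in(("top",T),("scene",S)):
        for c,s in blobs(r,lo,hi)[0]: print(nm,n,c.round(1),s)
a=cv2.resize(T["pixels"][140:250,180:470],None,fx=2.75,fy=2.75,interpolation=cv2.INTER_CUBIC)
b=cv2.resize(S["pixels"][80:330,160:480],None,fx=2.4,fy=2.4,interpolation=cv2.INTER_CUBIC)
cv2.imwrite("pics/ta.png",a);cv2.imwrite("pics/sa.png",b)
E
```

```text
yellow top [299.  176.7] [294 171  11  12 108]
yellow top [359.4 200.7] [346 197  36   9 223]
yellow top [203.8 226.2] [191 223  26   8 183]
yellow scene [349.2 210.8] [343 206  13  11 111]
green top [274.6 177.1] [269 172  12  11 102]
green top [583.6 246.9] [574 234  24  26 173]
green top [544.1 254.1] [540 251   9   8  22]
green top [585.6 262.4] [580 256  14  13  53]
green top [587.3 270.6] [582 265  13  13  40]
green top [592.  276.1] [587 273  11   6  23]
green top [589.9 286.8] [585 279  12  14  38]
green scene [368.7 195.2] [363 191  12  10  89]
blue top [221.9  85.5] [193  62  58  53 801]
blue top [281.6  84.1] [252  62  60  51 750]
blue top [348.9  84.2] [321  63  58  51 688]
blue top [330.4 111.9] [326 110  10   4  20]
blue top [420.  200.1] [ 390  171   62   60 2993]
blue top [ 83.9 213.1] [  47  184   76   59 4158]
blue scene [11.8 17.9] [  0   0  32  41 892]
blue scene [61.1  3.7] [ 47   0  35  12 235]
blue scene [212.6   8.1] [194   0  36  18  50]
blue scene [471.7  56.6] [ 431   28   83   60 2650]
blue scene [459.6  95. ] [453  89  15  12  69]
blue scene [455.2 107.1] [448 102  15  11  68]
blue scene [430.9 274.9] [ 333  190  195  183 4387]
blue scene [222.3 276. ] [ 176  231   91   91 4453]
orange top [361.5 196. ] [352 196  20   1  20]
orange top [339.1 202.3] [334 201  12   4  38]
orange top [376.8 201.4] [373 200  11   3  20]
orange top [211.6 224.3] [180 220  57  11 296]
orange scene [381.7 118.5] [ 364   93   37   54 1162]
orange scene [279.4 214.1] [ 255  187   50   57 1412]
```

View pics/ta.png

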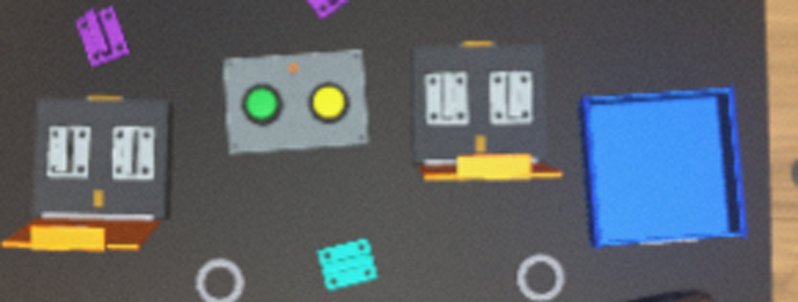

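View pics/sa.png

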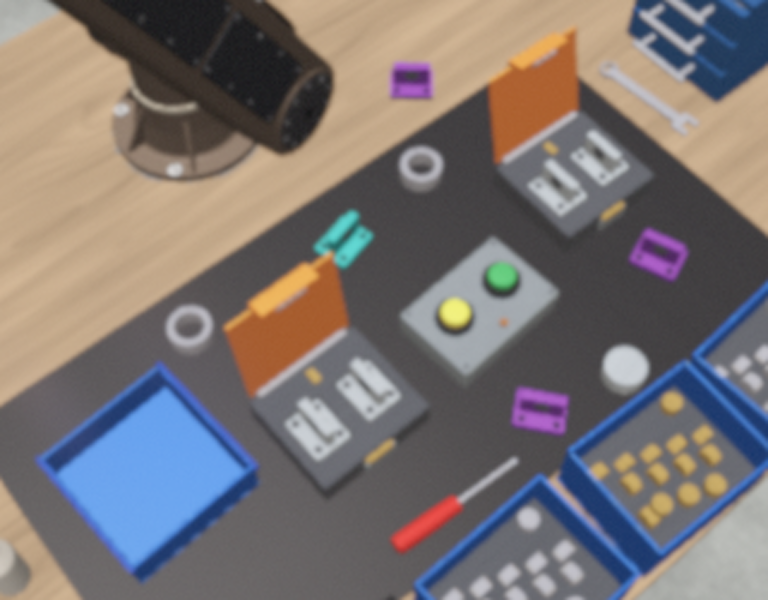

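```bash
python3 - <<'E'
from h import *
np.set_printoptions(suppress=True,precision=1)
T=cam("top");S=cam("scene")
for r in(T,S): print("cam",-r["view"][:3,:3].T@r["view"][:3,3])
print("yellow",tri(T,(299,176.7),S,(349.2,210.8)),"green",tri(T,(274.6,177.1),S,(368.7,195.2)))
# brackets
for n,r,roi in(("top",T,(190,395,155,210)),("scene",S,(270,440,130,275))):
    hsv=cv2.cvtColor(r["pixels"],cv2.COLOR_BGR2HSV)
    m=cv2.inRange(hsv,np.array((0,0,125)),np.array((180,60,255)))
    k=np.zeros_like(m);k[roi[2]:roi[3],roi[0]:roi[1]]=1;m*=k
    m=cv2.morphologyEx(m,cv2.MORPH_CLOSE,np.ones((3,3)))
    for c in cv2.findContours(m,cv2.RETR_EXTERNAL,cv2.CHAIN_APPROX_NONE)[0]:
        if cv2.contourArea(c)<60: continue
        q=cv2.boxPoints(cv2.minAreaRect(c)); 
        P=plane(r,q,45); print(n,q.mean(0),"at45",P.mean(0)[:2],"sides",np.linalg.norm(P[1]-P[0]),np.linalg.norm(P[2]-P[1]),"ang",np.degrees(np.arctan2(*(P[1]-P[0])[[1,0]]))%90)
# tote
for n,r,at in(("top",T,(420,200)),("scene",S,(222,276))):
    bl,l=blobs(r,(100,120,60),(125,255,255),500); i=l[at[1],at[0]]
    c=cv2.findContours((l==i).astype(np.uint8),cv2.RETR_EXTERNAL,cv2.CHAIN_APPROX_NONE)[0][0]
    q=cv2.boxPoints(cv2.minAreaRect(c)) if n=="top" else cv2.approxPolyDP(cv2.convexHull(c),5,True).reshape(-1,2)
    print(n,"tote z65\n",plane(r,q,65))
for nm,lo,hi in(("brass/orange",(8,90,90),(35,255,255)),):
    for n,r,roi in(("top",T,(180,400,140,240)),("scene",S,(240,450,80,290))):
        for c,s in blobs(r,lo,hi,5)[0]:
            if roi[0]<c[0]<roi[1] and roi[2]<c[1]<roi[3]: print(n,c,s,"at45",plane(r,[c],45)[0,:2])
E
```

```text
cam [ 353.1   14.7 1722.1]
cam [1078.3 -490.1 1389.1]
yellow (array([565.8,  65.4,  62.8]), np.float64(1.3384182599672514)) green (array([563.6, 155. ,  65.4]), np.float64(0.5689062167176073))
top [228.  195.5] at45 [496.8 329.9] sides 52.63885796389583 71.05549126166963 ang 0.08043267592563552
top [204.5 195. ] at45 [498.5 418.4] sides 56.78588492464674 67.46246299949397 ang 0.06484661561989924
top [365.5 175.5] at45 [ 573.  -183.1] sides 56.37907128870368 71.63889878338377 ang 0.24280555739134968
top [342.  175.5] at45 [572.7 -95.1] sides 59.93247656034735 71.5352933661102 ang 0.1996254477695345
top [287.1 176.4] at45 [568.9 109.9] sides 191.90206071898558 128.52446792469544 ang 4.0816658626793725
scene [291. 258.] at45 [ 570.6 -181.4] sides 65.27266625504842 90.49804927189173 ang 9.493096304761025
scene [312.3 241.8] at45 [569.1 -93.7] sides 65.40573880555435 92.1079532154663 ang 9.299195292823782
scene [420.  232.5] at45 [767.  198.3] sides 65.31368033108423 63.40572404996738 ang 5.537758189021702
scene [289.2 233.9] at45 [ 500. -133.] sides 148.1731542273104 46.16592248244229 an
[... 1143 characters left out ...]
at45 [575.8 371.1]
scene [279.1 213.3] [ 253  186   53   59 1669] at45 [ 418.2 -113.2]
scene [349.  210.5] [343 205  13  12 133] at45 [558.2  73.7]
scene [290.1 236.1] [288 234   6   5  20] at45 [ 508.4 -136.4]
scene [439.4 247.8] [436 244   8   9  57] at45 [845.8 206.6]
scene [441.6 264.9] [438 262   8   7  40] at45 [891.1 169. ]
scene [317.7 268.1] [313 264  10   9  39] at45 [ 650.8 -138.1]
scene [432.3 273.3] [427 266  11  16  90] at45 [891.7 125.7]
scene [421.4 277.2] [416 269  11  17  91] at45 [878.9  90. ]
scene [444.8 273. ] [441 269   9   9  50] at45 [916.4 156.5]
scene [409.8 275.6] [407 273   6   6  25] at45 [851.9  65.8]
scene [446.3 286.1] [442 282   9   9  64] at45 [948.9 128.2]
```

```bash
cat >> h.py <<'E'
def go(*pts,yaw=None):
    """print shifts (tx,ty,tz,roll) from now to world points"""
    s=env.state();p=s["eef_pos"];y=s["tcp_rot"][2];c,n=np.cos(y),np.sin(y)
    print("at",p.round(1),"yaw",round(y,3),"F",s["ft_force"].round(1),"t",round(s["t"],1))
    for q in pts:
        d=np.array(q[:3])-p
        w=q[3] if len(q)>3 else y
        print(q,"->",round(c*d[0]+n*d[1],1),round(n*d[0]-c*d[1],1),round(-d[2],1),"roll",round(y-w,3))
E
python3 - <<'E'
from h import *
np.set_printoptions(suppress=True,precision=1)
T=cam("top");S=cam("scene")
for a,b in(((365.5,175.5),(291,258)),((342,175.5),(312.3,241.8)),((352.8,155.5),(317.7,268.1)),((217.4,175),(415.1,167.4))): print(tri(T,a,S,b))
go((223.5,-583.4,320),(566,65,320,0),(566,65,90,0))
E
```

```text
(array([ 572.5, -182.5,   48.8]), np.float64(0.2554255714250794))
(array([571.8, -95. ,  49.8]), np.float64(0.5979482820943479))
(array([ 649.3, -136.6,   39.6]), np.float64(0.2546798169153839))
(array([574.4, 372.3,  42.2]), np.float64(1.1215984891287016))
at [ 223.6 -583.6  214.6] yaw 0.366 F [ 0.7 -0.1 -0.3] t 0.4
(223.5, -583.4, 320) -> -0.0 -0.2 -105.4 roll 0.0
(566, 65, 320, 0) -> 551.8 -483.2 -105.4 roll 0.366
(566, 65, 90, 0) -> 551.8 -483.2 124.6 roll 0.366
```

Emit:
step_arm:
  moves:
    - {"tz": -40}
    - {"tz": -80}
    - {"tz": -105}
    - {"tx": 552, "ty": -483, "tz": -105, "roll": 0.366}
    - {"tx": 552, "ty": -483, "tz": -105, "roll": 0.366}
    - {"tx": 552, "ty": -483, "tz": -105, "roll": 0.366}
    - {"tx": 552, "ty": -483, "tz": -105, "roll": 0.366}
    - {"tx": 552, "ty": -483, "tz": -105, "roll": 0.366}
    - {"tx": 552, "ty": -483, "tz": -105, "roll": 0.366}
    - {"tx": 552, "ty": -483, "tz": -105, "roll": 0.366}
    - {"tx": 552, "ty": -483, "tz": -105, "roll": 0.366}
    - {"tx": 552, "ty": -483, "tz": -105, "roll": 0.366}
  grip: 0

```text
validation failed for argument at $.mo...
```

```bash
python3 - <<'E'
from h import *
go((566,65,320,0),(566,65,90,0))
E
```

```text
at [ 223.6 -583.6  214.6] yaw 0.366 F [ 0.7 -0.1 -0.3] t 0.4
(566, 65, 320, 0) -> 551.8 -483.2 -105.4 roll 0.366
(566, 65, 90, 0) -> 551.8 -483.2 124.6 roll 0.366
```

Emit:
step_arm:
  moves:
    - {"tx": 0, "ty": 0, "tz": -40, "roll": 0}
    - {"tx": 0, "ty": 0, "tz": -80, "roll": 0}
    - {"tx": 0, "ty": 0, "tz": -105, "roll": 0}
    - {"tx": 552, "ty": -483, "tz": -105, "roll": 0.366}
    - {"tx": 552, "ty": -483, "tz": -105, "roll": 0.366}
    - {"tx": 552, "ty": -483, "tz": -105, "roll": 0.366}
    - {"tx": 552, "ty": -483, "tz": -105, "roll": 0.366}
    - {"tx": 552, "ty": -483, "tz": -105, "roll": 0.366}
    - {"tx": 552, "ty": -483, "tz": -105, "roll": 0.366}
    - {"tx": 552, "ty": -483, "tz": -105, "roll": 0.366}
    - {"tx": 552, "ty": -483, "tz": -105, "roll": 0.366}
    - {"tx": 552, "ty": -483, "tz": -105, "roll": 0.366}
  grip: 0

```text
t: 1.4
eef_pos: [399.2, -250.2, 319.9]
tcp_rot: [3.141, -0.0, -0.001]
ft_force: [0.3, -0.5, -0.1]
opening: 0.213
grip_force: 0.0
```

```bash
python3 - <<'E'
from h import *
go((566,65,320,0),(566,65,90,0))
E
```

```text
at [ 399.2 -250.2  319.9] yaw -0.001 F [ 0.3 -0.5 -0.1] t 1.4
(566, 65, 320, 0) -> 166.6 -315.3 -0.1 roll -0.001
(566, 65, 90, 0) -> 166.6 -315.3 229.9 roll -0.001
```

Emit:
step_arm:
  moves:
    - {"tx": 167, "ty": -315, "tz": 0, "roll": 0}
    - {"tx": 167, "ty": -315, "tz": 0, "roll": 0}
    - {"tx": 167, "ty": -315, "tz": 0, "roll": 0}
    - {"tx": 167, "ty": -315, "tz": 0, "roll": 0}
    - {"tx": 167, "ty": -315, "tz": 0, "roll": 0}
    - {"tx": 167, "ty": -315, "tz": 0, "roll": 0}
    - {"tx": 167, "ty": -315, "tz": 0, "roll": 0}
    - {"tx": 167, "ty": -315, "tz": 60, "roll": 0}
    - {"tx": 167, "ty": -315, "tz": 230, "roll": 0}
    - {"tx": 167, "ty": -315, "tz": 230, "roll": 0}
    - {"tx": 167, "ty": -315, "tz": 230, "roll": 0}
    - {"tx": 167, "ty": -315, "tz": 230, "roll": 0}

```text
t: 2.4
eef_pos: [562.8, 57.8, 125.5]
tcp_rot: [3.141, -0.001, 0.0]
ft_force: [0.3, 0.0, 0.0]
opening: 0.004
grip_force: 0.0
```

```bash
python3 - <<'E'
from h import *
go((566,65,90,0),(566,65,67,0),(566,65,56,0))
E
```

```text
at [562.8  57.8 125.5] yaw 0.0 F [0.3 0.  0. ] t 2.4
(566, 65, 90, 0) -> 3.2 -7.2 35.5 roll 0.0
(566, 65, 67, 0) -> 3.2 -7.2 58.5 roll 0.0
(566, 65, 56, 0) -> 3.2 -7.2 69.5 roll 0.0
```

Emit:
step_arm:
  moves:
    - {"tx": 3.2, "ty": -7.2, "tz": 35, "roll": 0}
    - {"tx": 3.2, "ty": -7.2, "tz": 50, "roll": 0}
    - {"tx": 3.2, "ty": -7.2, "tz": 58, "roll": 0}
    - {"tx": 3.2, "ty": -7.2, "tz": 61, "roll": 0}
    - {"tx": 3.2, "ty": -7.2, "tz": 64, "roll": 0}
    - {"tx": 3.2, "ty": -7.2, "tz": 66, "roll": 0}
    - {"tx": 3.2, "ty": -7.2, "tz": 67, "roll": 0}
    - {"tx": 3.2, "ty": -7.2, "tz": 67, "roll": 0}

```text
t: 3.07
eef_pos: [566.4, 64.3, 61.3]
tcp_rot: [3.142, -0.002, -0.0]
ft_force: [-2.5, 0.7, 5.8]
opening: 0.006
grip_force: 2.5
```

Emit:
step_arm:
  moves:
    - {"tx": 0, "ty": 0, "tz": 1, "roll": 0}
    - {"tx": 0, "ty": 0, "tz": 2, "roll": 0}
    - {"tx": 0, "ty": 0, "tz": 2, "roll": 0}
    - {"tx": 0, "ty": 0, "tz": 2, "roll": 0}

```text
t: 3.4
eef_pos: [566.5, 64.3, 61.0]
tcp_rot: [3.141, -0.003, -0.0]
ft_force: [-8.5, -0.0, 25.1]
opening: 0.006
grip_force: 12.6
```

Emit:
step_arm:
  moves:
    - {"tx": 0, "ty": 0, "tz": -4, "roll": 0}
    - {"tx": 0, "ty": 0, "tz": -4, "roll": 0}

```text
t: 3.57
eef_pos: [566.7, 64.3, 64.0]
tcp_rot: [3.141, -0.003, -0.0]
ft_force: [-2.4, 0.6, 4.4]
opening: 0.004
grip_force: 1.8
```

Emit:
step_arm:
  moves:
    - {"tx": 0, "ty": 0, "tz": -3, "roll": 0}
    - {"tx": 0, "ty": 0, "tz": -3, "roll": 0}

```text
t: 3.73
eef_pos: [566.7, 64.3, 66.2]
tcp_rot: [3.141, -0.002, -0.0]
ft_force: [-0.2, 0.7, 2.9]
opening: 0.005
grip_force: 1.3
```

Emit:
step_arm:
  moves:
    - {"tx": 0, "ty": 0, "tz": -3, "roll": 0}
    - {"tx": 0, "ty": 0, "tz": -3, "roll": 0}

```text
t: 3.9
eef_pos: [566.6, 64.3, 68.6]
tcp_rot: [3.141, -0.001, -0.0]
ft_force: [1.3, -0.4, 1.6]
opening: 0.006
grip_force: 0.8
```

```bash
python3 - <<'E'
from h import *
go((566,65,300,0),(572,-183,300,0),(572,-183,55,0))
E
```

```text
at [566.6  64.3  68.6] yaw -0.0 F [ 1.3 -0.4  1.6] t 3.9
(566, 65, 300, 0) -> -0.6 -0.7 -231.4 roll -0.0
(572, -183, 300, 0) -> 5.4 247.3 -231.4 roll -0.0
(572, -183, 55, 0) -> 5.4 247.3 13.6 roll -0.0
```

Emit:
step_arm:
  moves:
    - {"tx": 0, "ty": 0, "tz": -40, "roll": 0}
    - {"tx": 0, "ty": 0, "tz": -110, "roll": 0}
    - {"tx": 0, "ty": 0, "tz": -110, "roll": 0}
    - {"tx": 5, "ty": 247, "tz": -110, "roll": 0}
    - {"tx": 5, "ty": 247, "tz": -110, "roll": 0}
    - {"tx": 5, "ty": 247, "tz": -110, "roll": 0}
    - {"tx": 5, "ty": 247, "tz": -110, "roll": 0}
    - {"tx": 5, "ty": 247, "tz": -110, "roll": 0}
    - {"tx": 5, "ty": 247, "tz": -110, "roll": 0}
    - {"tx": 5, "ty": 247, "tz": -110, "roll": 0}
    - {"tx": 5, "ty": 247, "tz": -60, "roll": 0}
    - {"tx": 5, "ty": 247, "tz": -60, "roll": 0}
  grip: 48

```text
t: 4.9
eef_pos: [569.1, -182.5, 123.9]
tcp_rot: [-3.139, 0.005, -0.002]
ft_force: [-2.3, 1.1, -1.4]
opening: 0.503
grip_force: 0.0
```

```bash
python3 - <<'E'
from h import *
go((572,-183,55,0))
S=cam("scene");a=cv2.resize(S["pixels"][140:320,200:400],None,fx=3,fy=3,interpolation=cv2.INTER_CUBIC)
cv2.imwrite("pics/s2.png",a)
E
```

```text
at [ 569.1 -182.5  123.9] yaw -0.002 F [-2.3  1.1 -1.4] t 4.9
(572, -183, 55, 0) -> 2.9 0.5 68.9 roll -0.002
```

View pics/s2.png

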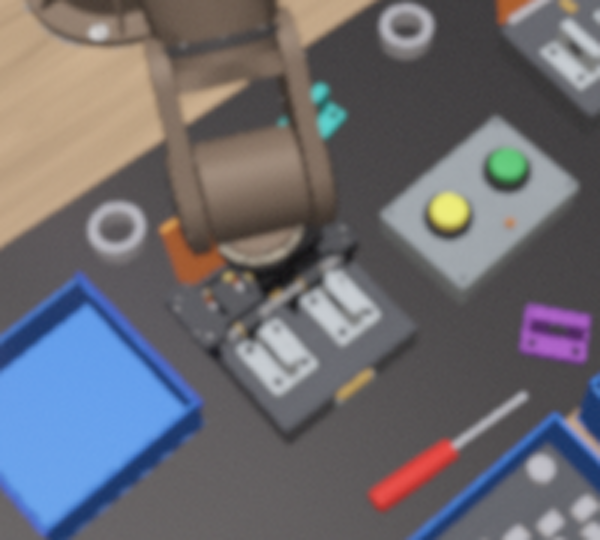

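```bash
python3 - <<'E'
from h import *
S=cam("scene")
P=[(569,-182,z) for z in range(200,520,40)]
for p,q in zip(P,proj(S,P)): print(p,((q-[200,140])*3).round())
# cover edge candidates
for a in(1.6,1.7,1.8):
  print(a,[((q-[200,140])*3).round() for q in proj(S,[(484+175*np.cos(a),y,45+175*np.sin(a)) for y in(-165,-139,-110)])])
E
```

```text
(569, -182, 200) [263. 287.]
(569, -182, 240) [261. 268.]
(569, -182, 280) [258. 248.]
(569, -182, 320) [256. 227.]
(569, -182, 360) [253. 204.]
(569, -182, 400) [250. 180.]
(569, -182, 440) [247. 155.]
(569, -182, 480) [243. 128.]
1.6 [array([219., 204.]), array([241., 189.]), array([264., 173.])]
1.7 [array([209., 193.]), array([230., 178.]), array([254., 162.])]
1.8 [array([199., 183.]), array([220., 168.]), array([243., 153.])]
```

Emit:
step_arm:
  moves:
    - {"tx": 3, "ty": 0.5, "tz": 35, "roll": 0}
    - {"tx": 3, "ty": 0.5, "tz": 55, "roll": 0}
    - {"tx": 3, "ty": 0.5, "tz": 65, "roll": 0}
    - {"tx": 3, "ty": 0.5, "tz": 69, "roll": 0}
    - {"tx": 3, "ty": 0.5, "tz": 69, "roll": 0}

```text
t: 5.42
eef_pos: [574.4, -182.8, 59.5]
tcp_rot: [3.142, 0.0, 0.0]
ft_force: [0.5, 0.8, 0.2]
opening: 0.505
grip_force: 0.0
```

Emit:
step_arm:
  moves:
    - {"tx": 0, "ty": 0, "tz": 0, "roll": 0}
    - {"tx": 0, "ty": 0, "tz": 0, "roll": 0}
    - {"tx": 0, "ty": 0, "tz": 0, "roll": 0}
    - {"tx": 0, "ty": 0, "tz": 0, "roll": 0}
    - {"tx": 0, "ty": 0, "tz": 0, "roll": 0}
  grip: 0

```text
t: 5.83
eef_pos: [574.2, -183.2, 59.6]
tcp_rot: [3.141, -0.001, -0.0]
ft_force: [-0.3, 0.5, 0.7]
opening: 0.211
grip_force: 0.0
```

Emit:
step_arm:
  moves:
    - {"tx": -2, "ty": 0, "tz": 3, "roll": 0}
    - {"tx": -2, "ty": 0, "tz": 5, "roll": 0}
    - {"tx": -2, "ty": 0, "tz": 5, "roll": 0}
  grip: 30

```text
t: 6.08
eef_pos: [571.7, -183.0, 53.5]
tcp_rot: [-3.141, 0.001, -0.0]
ft_force: [-0.1, -0.9, -0.5]
opening: 0.307
grip_force: 0.0
```

Emit:
step_arm:
  moves:
    - {"tx": 0, "ty": 0, "tz": 0, "roll": 0}
    - {"tx": 0, "ty": 0, "tz": 0, "roll": 0}
    - {"tx": 0, "ty": 0, "tz": 0, "roll": 0}
    - {"tx": 0, "ty": 0, "tz": 0, "roll": 0}
    - {"tx": 0, "ty": 0, "tz": 0, "roll": 0}
    - {"tx": 0, "ty": 0, "tz": 0, "roll": 0}
  grip: 0

```text
t: 6.58
eef_pos: [572.1, -182.5, 54.0]
tcp_rot: [-3.141, 0.0, 0.0]
ft_force: [1.0, 5.6, -0.5]
opening: 0.146
grip_force: 29.9
```

Emit:
step_arm:
  moves:
    - {"tx": 0, "ty": 0, "tz": -8, "roll": 0}
    - {"tx": 0, "ty": 0, "tz": -20, "roll": 0}
    - {"tx": 0, "ty": 0, "tz": -50, "roll": 0}
    - {"tx": 0, "ty": 0, "tz": -90, "roll": 0}
    - {"tx": 0, "ty": 0, "tz": -90, "roll": 0}

```text
t: 7.0
eef_pos: [574.6, -184.5, 151.7]
tcp_rot: [3.137, -0.01, -0.0]
ft_force: [0.8, -1.1, -1.3]
opening: 0.144
grip_force: 30.0
```

```bash
cat >> h.py <<'E'
def tote(n="top"):
    r=cam(n);bl,l=blobs(r,(100,120,60),(125,255,255),500)
    at=(420,200) if n=="top" else (222,276)
    b=min((i for i in range(1,l.max()+1) if (l==i).sum()>500),key=lambda i:np.linalg.norm(np.argwhere(l==i).mean(0)[::-1]-at))
    c=cv2.findContours((l==b).astype(np.uint8),cv2.RETR_EXTERNAL,cv2.CHAIN_APPROX_NONE)[0]
    h=cv2.convexHull(max(c,key=len))
    P=plane(r,h.reshape(-1,2).astype(float),65)[:,:2].astype(np.float32)
    print(n,"tote rect",cv2.minAreaRect(P)); return r
def toteline(r=None):
    """floor region (bright blue) rect at z=5"""
    r=r or cam("top");m=cv2.inRange(cv2.cvtColor(r["pixels"],cv2.COLOR_BGR2HSV),np.array((100,120,200)),np.array((120,255,255)))
    m[:,:385]=0;m[:,470:]=0;m[:140]=0;m[260:]=0
    c=cv2.findContours(m,cv2.RETR_EXTERNAL,cv2.CHAIN_APPROX_NONE)[0]
    P=plane(r,max(c,key=len).reshape(-1,2).astype(float),5)[:,:2].astype(np.float32);print("floor",cv2.minAreaRect(P))
E
python3 - <<'E'
from h import *
r=tote();toteline(r);r=tote("scene")
T=cam("top")
a=np.vstack([cv2.resize(T["pixels"][150:260,330:480],(600,440)),]);cv2.imwrite("pics/t3.png",a);print(env.state()["eef_pos"],env.state()["opening"])
E
```

```text
top tote rect ((479.6286926269531, -384.88372802734375), (205.51795959472656, 215.49026489257812), 3.6256368160247803)
floor ((478.34320068359375, -394.86358642578125), (194.7735137939453, 196.2517852783203), 4.326557159423828)
scene tote rect ((488.7239990234375, -383.8642883300781), (221.0944366455078, 206.72088623046875), 4.083205699920654)
[ 571.86505578 -183.24794331  144.70455555] 0.14640552922607614
```

View pics/t3.png

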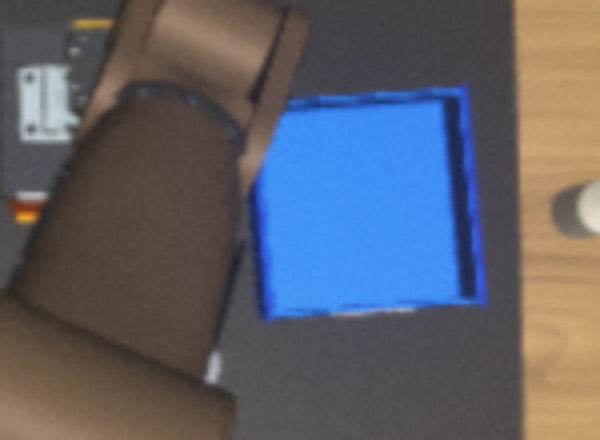

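```bash
python3 - <<'E'
from h import *
np.set_printoptions(suppress=True,precision=1)
T=cam("top");S=cam("scene")
for a,b in(((451.3,225.8),(175.8,272.5)),((397,228.7),(226.7,232.5)),((392,175.3),(266.7,274.2)),((447,171.8),(218.3,320.8))): print(tri(T,a,S,b),plane(T,[a],65),plane(S,[b],65))
cv2.imwrite("pics/s3.png",cv2.resize(S["pixels"][210:335,155:305],(720,600),interpolation=cv2.INTER_CUBIC))
E
```

```text
(array([ 386.4, -496.8,   58.4]), np.float64(7.589622275269947)) [[ 384.5 -498.2   65. ]] [[ 392.2 -493.6   65. ]]
(array([ 375.2, -293.8,   63.5]), np.float64(4.080684657088589)) [[ 374.2 -295.3   65. ]] [[ 377.3 -292.4   65. ]]
(array([ 572.6, -278. ,   63.5]), np.float64(3.5455252647671824)) [[ 571.4 -279.2   65. ]] [[ 574.2 -276.8   65. ]]
(array([ 592.1, -481.6,   52.8]), np.float64(19.328301325872282)) [[ 585.6 -486.5   65. ]] [[ 602.2 -473.7   65. ]]
```

View pics/s3.png

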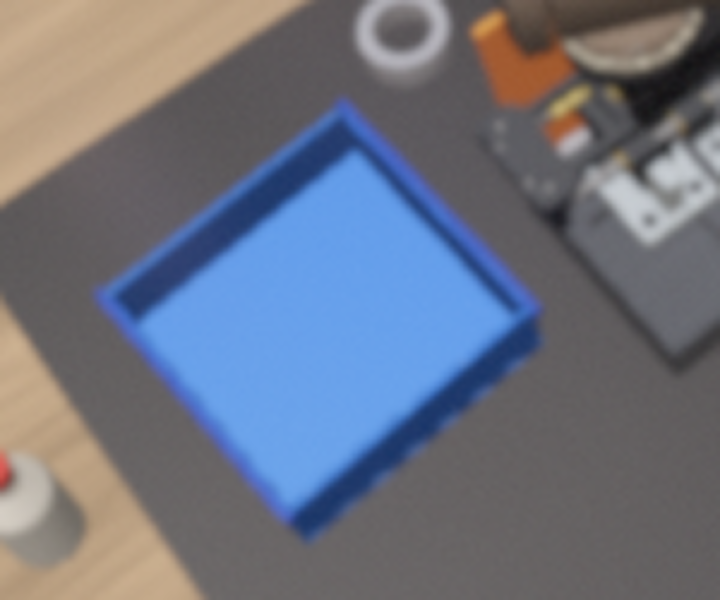

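```bash
python3 - <<'E'
from h import *
go((525,-428,140,.066),(525,-428,40,.066))
E
```

```text
at [ 571.4 -183.   143.2] yaw -0.0 F [ 0.6  0.5 -2.2] t 7.2
(525, -428, 140, 0.066) -> -46.3 245.0 3.2 roll -0.066
(525, -428, 40, 0.066) -> -46.3 245.0 103.2 roll -0.066
```

Emit:
step_arm:
  moves:
    - {"tx": -6, "ty": 35, "tz": 0, "roll": 0}
    - {"tx": -46, "ty": 245, "tz": 0, "roll": -0.066}
    - {"tx": -46, "ty": 245, "tz": 0, "roll": -0.066}
    - {"tx": -46, "ty": 245, "tz": 0, "roll": -0.066}
    - {"tx": -46, "ty": 245, "tz": 0, "roll": -0.066}
    - {"tx": -46, "ty": 245, "tz": 0, "roll": -0.066}
    - {"tx": -46, "ty": 245, "tz": 0, "roll": -0.066}
    - {"tx": -46, "ty": 245, "tz": 0, "roll": -0.066}
    - {"tx": -46, "ty": 245, "tz": 35, "roll": -0.066}
    - {"tx": -46, "ty": 245, "tz": 70, "roll": -0.066}
    - {"tx": -46, "ty": 245, "tz": 100, "roll": -0.066}
    - {"tx": -46, "ty": 245, "tz": 103, "roll": -0.066}

```text
t: 8.25
eef_pos: [524.0, -424.4, 34.9]
tcp_rot: [-3.134, 0.007, 0.067]
ft_force: [-0.6, 0.6, -3.5]
opening: 0.145
grip_force: 30.0
```

Emit:
step_arm:
  moves:
    - {"tx": 0, "ty": 0, "tz": 4, "roll": 0}
    - {"tx": 0, "ty": 0, "tz": 8, "roll": 0}
    - {"tx": 0, "ty": 0, "tz": 11, "roll": 0}
    - {"tx": 0, "ty": 0, "tz": 12, "roll": 0}
    - {"tx": 0, "ty": 0, "tz": 12, "roll": 0}

```text
t: 8.67
eef_pos: [526.4, -428.2, 30.1]
tcp_rot: [3.14, -0.001, 0.066]
ft_force: [-0.3, 0.2, -1.7]
opening: 0.148
grip_force: 30.0
```

Emit:
step_arm:
  moves:
    - {"tx": 0, "ty": 0, "tz": 2, "roll": 0}
    - {"tx": 0, "ty": 0, "tz": 3, "roll": 0}
    - {"tx": 0, "ty": 0, "tz": 3, "roll": 0}

```text
t: 8.92
eef_pos: [526.0, -428.1, 26.2]
tcp_rot: [3.141, -0.0, 0.066]
ft_force: [-0.5, -0.2, -2.0]
opening: 0.147
grip_force: 30.0
```

Emit:
step_arm:
  moves:
    - {"tx": 0, "ty": 0, "tz": 1, "roll": 0}
    - {"tx": 0, "ty": 0, "tz": 2, "roll": 0}
    - {"tx": 0, "ty": 0, "tz": 2, "roll": 0}

```text
t: 9.17
eef_pos: [526.1, -428.2, 26.0]
tcp_rot: [3.141, -0.001, 0.066]
ft_force: [-4.8, 4.2, 13.6]
opening: 0.147
grip_force: 30.0
```

Contact exactly at TCP 26. Release.

Emit:
step_arm:
  moves:
    - {"tx": 0, "ty": 0, "tz": -2, "roll": 0}
    - {"tx": 0, "ty": 0, "tz": -2, "roll": 0}
    - {"tx": 0, "ty": 0, "tz": -2, "roll": 0}
    - {"tx": 0, "ty": 0, "tz": -2, "roll": 0}
  grip: 38

```text
t: 9.5
eef_pos: [526.0, -428.1, 26.0]
tcp_rot: [3.141, -0.0, 0.066]
ft_force: [-0.3, -0.2, -0.0]
opening: 0.361
grip_force: 0.0
```

Emit:
step_arm:
  moves:
    - {"tx": 0, "ty": 0, "tz": -30, "roll": 0}
    - {"tx": 0, "ty": 0, "tz": -70, "roll": 0}
    - {"tx": 0, "ty": 0, "tz": -100, "roll": 0}
    - {"tx": 0, "ty": 0, "tz": -100, "roll": 0}

```text
t: 9.83
eef_pos: [527.9, -429.8, 132.4]
tcp_rot: [3.135, -0.006, 0.066]
ft_force: [0.9, -0.9, 1.1]
opening: 0.399
grip_force: 0.0
```

```bash
python3 - <<'E'
from h import *
tote();tote("scene")
go((572,-95,128,0),(572,-95,54,0))
S=cam("scene");cv2.imwrite("pics/s4.png",cv2.resize(S["pixels"][160:340,155:395],(720,540),interpolation=cv2.INTER_CUBIC))
E
```

```text
top tote rect ((497.91253662109375, -332.8815002441406), (157.472412109375, 115.04187774658203), 4.652343273162842)
scene tote rect ((488.61138916015625, -383.8608703613281), (221.3689422607422, 206.13668823242188), 4.1292500495910645)
at [ 526.2 -428.3  127. ] yaw 0.066 F [-0.8  0.8 -0.9] t 9.9
(572, -95, 128, 0) -> 67.6 -329.5 -1.0 roll 0.066
(572, -95, 54, 0) -> 67.6 -329.5 73.0 roll 0.066
```

View pics/s4.png

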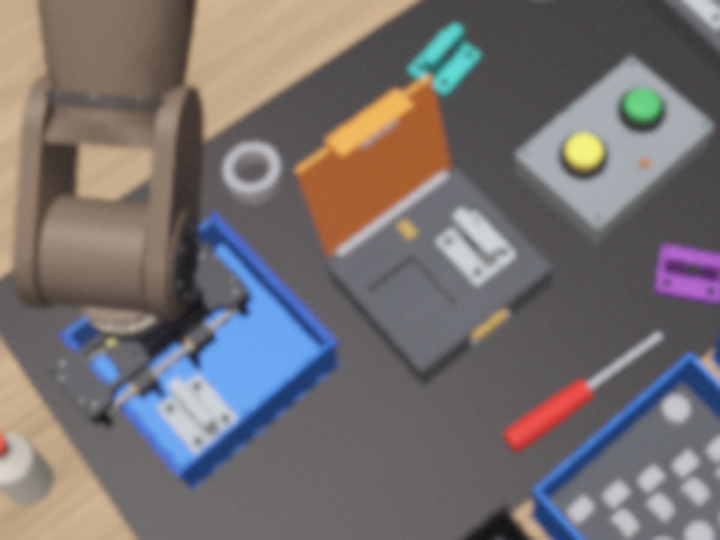

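Emit:
step_arm:
  moves:
    - {"tx": 7, "ty": -33, "tz": 0, "roll": 0.01}
    - {"tx": 67.5, "ty": -329.5, "tz": 0, "roll": 0.066}
    - {"tx": 67.5, "ty": -329.5, "tz": 0, "roll": 0.066}
    - {"tx": 67.5, "ty": -329.5, "tz": 0, "roll": 0.066}
    - {"tx": 67.5, "ty": -329.5, "tz": 0, "roll": 0.066}
    - {"tx": 67.5, "ty": -329.5, "tz": 0, "roll": 0.066}
    - {"tx": 67.5, "ty": -329.5, "tz": 0, "roll": 0.066}
    - {"tx": 67.5, "ty": -329.5, "tz": 0, "roll": 0.066}
    - {"tx": 67.5, "ty": -329.5, "tz": 0, "roll": 0.066}
    - {"tx": 67.5, "ty": -329.5, "tz": 0, "roll": 0.066}
    - {"tx": 67.5, "ty": -329.5, "tz": 0, "roll": 0.066}
    - {"tx": 67.5, "ty": -329.5, "tz": 0, "roll": 0.066}

```text
t: 10.98
eef_pos: [571.4, -95.8, 125.2]
tcp_rot: [-3.141, 0.001, -0.001]
ft_force: [0.6, -0.4, -0.4]
opening: 0.396
grip_force: 0.0
```

Emit:
step_arm:
  moves:
    - {"tx": 0.5, "ty": -0.5, "tz": 35, "roll": 0}
    - {"tx": 0.5, "ty": -0.5, "tz": 60, "roll": 0}
    - {"tx": 0.5, "ty": -0.5, "tz": 70, "roll": 0}
    - {"tx": 0.5, "ty": -0.5, "tz": 72, "roll": 0}
    - {"tx": 0.5, "ty": -0.5, "tz": 72, "roll": 0}
    - {"tx": 0.5, "ty": -0.5, "tz": 72, "roll": 0}

```text
t: 11.48
eef_pos: [572.7, -95.1, 55.0]
tcp_rot: [3.141, -0.001, -0.001]
ft_force: [0.6, 0.6, 0.5]
opening: 0.403
grip_force: 0.0
```

Emit:
step_arm:
  moves:
    - {"tx": 0, "ty": 0, "tz": 0, "roll": 0}
    - {"tx": 0, "ty": 0, "tz": 0, "roll": 0}
    - {"tx": 0, "ty": 0, "tz": 0, "roll": 0}
    - {"tx": 0, "ty": 0, "tz": 0, "roll": 0}
    - {"tx": 0, "ty": 0, "tz": 0, "roll": 0}
    - {"tx": 0, "ty": 0, "tz": 0, "roll": 0}
    - {"tx": 0, "ty": 0, "tz": 0, "roll": 0}
  grip: 0

```text
t: 12.07
eef_pos: [572.4, -94.3, 54.5]
tcp_rot: [3.141, -0.001, 0.0]
ft_force: [-1.2, 1.0, 6.8]
opening: 0.147
grip_force: 30.0
```

Emit:
step_arm:
  moves:
    - {"tx": 0, "ty": 0, "tz": -8, "roll": 0}
    - {"tx": 0, "ty": 0, "tz": -25, "roll": 0}
    - {"tx": 0, "ty": 0, "tz": -60, "roll": 0}
    - {"tx": 0, "ty": 0, "tz": -90, "roll": 0}
    - {"tx": -7, "ty": 35, "tz": -90, "roll": 0}
    - {"tx": -53, "ty": 250, "tz": -90, "roll": -0.066}
    - {"tx": -53, "ty": 250, "tz": -90, "roll": -0.066}
    - {"tx": -53, "ty": 250, "tz": -90, "roll": -0.066}
    - {"tx": -53, "ty": 250, "tz": -90, "roll": -0.066}
    - {"tx": -53, "ty": 250, "tz": -90, "roll": -0.066}
    - {"tx": -53, "ty": 250, "tz": -90, "roll": -0.066}
    - {"tx": -53, "ty": 250, "tz": -90, "roll": -0.066}

```text
t: 13.07
eef_pos: [518.0, -347.3, 143.9]
tcp_rot: [3.141, 0.0, 0.062]
ft_force: [-0.5, 1.2, -3.0]
opening: 0.148
grip_force: 30.0
```

```bash
python3 - <<'E'
from h import *
tote("scene")
go((519,-344,144,.066),(519,-344,27,.066)); print(env.state()["opening"])
E
```

```text
scene tote rect ((488.79876708984375, -383.8820495605469), (220.80636596679688, 206.5576934814453), 3.9553234577178955)
at [ 518.4 -345.2  143.9] yaw 0.063 F [ 0.1  0.3 -1.7] t 13.1
(519, -344, 144, 0.066) -> 0.7 -1.2 -0.1 roll -0.003
(519, -344, 27, 0.066) -> 0.7 -1.2 116.9 roll -0.003
0.14687092383149397
```

Emit:
step_arm:
  moves:
    - {"tx": 0.7, "ty": -1.2, "tz": 40, "roll": -0.003}
    - {"tx": 0.7, "ty": -1.2, "tz": 75, "roll": -0.003}
    - {"tx": 0.7, "ty": -1.2, "tz": 100, "roll": -0.003}
    - {"tx": 0.7, "ty": -1.2, "tz": 110, "roll": -0.003}
    - {"tx": 0.7, "ty": -1.2, "tz": 114, "roll": -0.003}
    - {"tx": 0.7, "ty": -1.2, "tz": 116, "roll": -0.003}
    - {"tx": 0.7, "ty": -1.2, "tz": 117, "roll": -0.003}
    - {"tx": 0.7, "ty": -1.2, "tz": 118, "roll": -0.003}
    - {"tx": 0.7, "ty": -1.2, "tz": 118, "roll": -0.003}

```text
t: 13.87
eef_pos: [520.2, -343.3, 27.2]
tcp_rot: [3.14, -0.001, 0.069]
ft_force: [0.2, 0.9, -2.0]
opening: 0.146
grip_force: 30.0
```

Emit:
step_arm:
  moves:
    - {"tx": 0, "ty": 0, "tz": 1, "roll": 0}
    - {"tx": 0, "ty": 0, "tz": 1.5, "roll": 0}
    - {"tx": 0, "ty": 0, "tz": 1.5, "roll": 0}

```text
t: 14.12
eef_pos: [520.2, -343.4, 26.5]
tcp_rot: [3.14, -0.002, 0.069]
ft_force: [-1.3, 2.5, 12.9]
opening: 0.144
grip_force: 30.0
```

Emit:
step_arm:
  moves:
    - {"tx": 0, "ty": 0, "tz": 0, "roll": 0}
    - {"tx": 0, "ty": 0, "tz": 0, "roll": 0}
    - {"tx": 0, "ty": 0, "tz": 0, "roll": 0}
    - {"tx": 0, "ty": 0, "tz": 0, "roll": 0}
    - {"tx": 0, "ty": 0, "tz": -30, "roll": 0}
    - {"tx": 0, "ty": 0, "tz": -70, "roll": 0}
    - {"tx": 0, "ty": 0, "tz": -110, "roll": 0}
    - {"tx": 0, "ty": 0, "tz": -110, "roll": 0}
  grip: 38

```text
t: 14.78
eef_pos: [522.1, -344.9, 141.8]
tcp_rot: [3.134, -0.008, 0.069]
ft_force: [0.2, -0.5, 0.1]
opening: 0.398
grip_force: 0.0
```

```bash
python3 - <<'E'
from h import *
go((519,-344,320,0),(497,330,320,-.03),(497,330,130,-.03),(498,418,130,-.03))
np.set_printoptions(suppress=True,precision=1)
r=cam("top")
hsv=cv2.cvtColor(r["pixels"],cv2.COLOR_BGR2HSV)
m=cv2.inRange(hsv,np.array((0,0,125)),np.array((180,60,255)));m[:,:190]=0;m[:,245:]=0;m[:180]=0;m[210:]=0
m=cv2.morphologyEx(m,cv2.MORPH_CLOSE,np.ones((3,3)))
for c in cv2.findContours(m,cv2.RETR_EXTERNAL,cv2.CHAIN_APPROX_NONE)[0]:
    if cv2.contourArea(c)>60: 
        P=plane(r,c.reshape(-1,2).astype(float),45)[:,:2].astype(np.float32); print(cv2.minAreaRect(P),P.mean(0))
S=cam("scene");cv2.imwrite("pics/s5.png",cv2.resize(S["pixels"][80:280,330:480],(600,800))[:600])
E
```

```text
at [ 522.1 -344.9  141.8] yaw 0.069 F [ 0.2 -0.5  0.1] t 14.8
(519, -344, 320, 0) -> -3.0 -1.1 -178.2 roll 0.069
(497, 330, 320, -0.03) -> 21.5 -675.0 -178.2 roll 0.099
(497, 330, 130, -0.03) -> 21.5 -675.0 11.8 roll 0.099
(498, 418, 130, -0.03) -> 28.5 -762.7 11.8 roll 0.099
((496.82598876953125, 329.9410400390625), (71.80309295654297, 52.64678955078125), 0.950158417224884) [497.9 329.9]
((498.483642578125, 418.38665771484375), (67.55015563964844, 56.753623962402344), 0.17194101214408875) [499.  417.9]
```

View pics/s5.png

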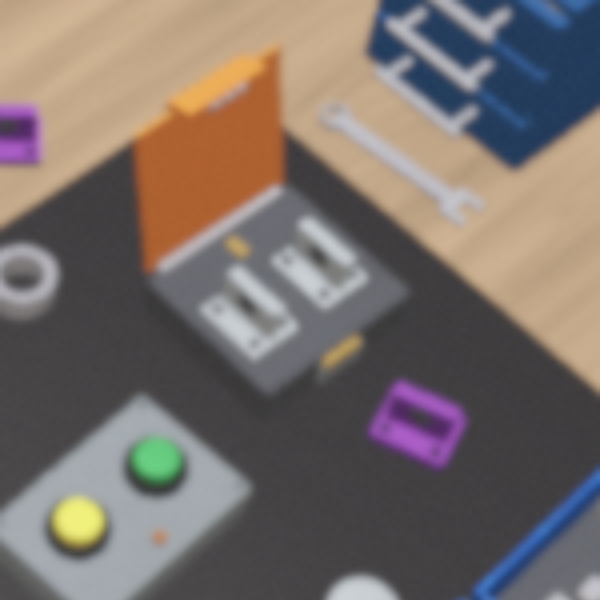

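Emit:
step_arm:
  moves:
    - {"tx": 18, "ty": -35, "tz": -5, "roll": 0.02}
    - {"tx": 53, "ty": -142, "tz": -8, "roll": 0.05}
    - {"tx": 53, "ty": -142, "tz": -8, "roll": 0.099}
    - {"tx": 53, "ty": -142, "tz": -8, "roll": 0.099}
    - {"tx": 77, "ty": -490, "tz": -8, "roll": 0.099}
    - {"tx": 77, "ty": -490, "tz": -8, "roll": 0.099}
    - {"tx": 77, "ty": -490, "tz": -8, "roll": 0.099}
    - {"tx": 77, "ty": -490, "tz": -8, "roll": 0.099}
    - {"tx": 77, "ty": -490, "tz": -8, "roll": 0.099}
    - {"tx": 77, "ty": -490, "tz": -8, "roll": 0.099}
    - {"tx": 77, "ty": -490, "tz": -8, "roll": 0.099}
    - {"tx": 77, "ty": -490, "tz": -8, "roll": 0.099}

```text
t: 15.88
eef_pos: [561.8, 137.5, 140.8]
tcp_rot: [3.141, 0.003, -0.03]
ft_force: [1.2, -0.9, 0.5]
opening: 0.399
grip_force: 0.0
```

```bash
python3 - <<'E'
from h import *
go((565,150,150,-.03),(497.5,330,150,-.03),(497.5,330,55,-.03))
E
```

```text
at [561.8 137.5 140.8] yaw -0.03 F [ 1.2 -0.9  0.5] t 15.9
(565, 150, 150, -0.03) -> 2.8 -12.6 -9.2 roll -0.0
(497.5, 330, 150, -0.03) -> -70.1 -190.5 -9.2 roll -0.0
(497.5, 330, 55, -0.03) -> -70.1 -190.5 85.8 roll -0.0
```

Emit:
step_arm:
  moves:
    - {"tx": -70, "ty": -190, "tz": 0, "roll": 0}
    - {"tx": -70, "ty": -190, "tz": 0, "roll": 0}
    - {"tx": -70, "ty": -190, "tz": 0, "roll": 0}
    - {"tx": -70, "ty": -190, "tz": 0, "roll": 0}
    - {"tx": -70, "ty": -190, "tz": 0, "roll": 0}
    - {"tx": -70, "ty": -190, "tz": 0, "roll": 0}
    - {"tx": -70, "ty": -190, "tz": 0, "roll": 0}
    - {"tx": -70, "ty": -190, "tz": 0, "roll": 0}

```text
t: 16.55
eef_pos: [498.2, 327.2, 141.1]
tcp_rot: [3.14, 0.002, -0.03]
ft_force: [-0.3, -0.2, 0.1]
opening: 0.399
grip_force: 0.0
```

```bash
python3 - <<'E'
from h import *
go((497.5,330,54.5,-.03))
E
```

```text
at [498.2 327.2 141.1] yaw -0.03 F [-0.3 -0.2  0.1] t 16.6
(497.5, 330, 54.5, -0.03) -> -0.8 -2.8 86.6 roll 0.0
```

Emit:
step_arm:
  moves:
    - {"tx": -0.8, "ty": -2.8, "tz": 35, "roll": 0}
    - {"tx": -0.8, "ty": -2.8, "tz": 65, "roll": 0}
    - {"tx": -0.8, "ty": -2.8, "tz": 80, "roll": 0}
    - {"tx": -0.8, "ty": -2.8, "tz": 86, "roll": 0}
    - {"tx": -0.8, "ty": -2.8, "tz": 86, "roll": 0}
    - {"tx": -0.8, "ty": -2.8, "tz": 86, "roll": 0}

```text
t: 17.05
eef_pos: [498.6, 329.7, 56.8]
tcp_rot: [3.142, -0.0, -0.031]
ft_force: [0.9, -0.1, 0.4]
opening: 0.398
grip_force: 0.0
```

Emit:
step_arm:
  moves:
    - {"tx": 0, "ty": 0, "tz": 0, "roll": 0}
    - {"tx": 0, "ty": 0, "tz": 0, "roll": 0}
    - {"tx": 0, "ty": 0, "tz": 0, "roll": 0}
    - {"tx": 0, "ty": 0, "tz": 0, "roll": 0}
    - {"tx": 0, "ty": 0, "tz": 0, "roll": 0}
    - {"tx": 0, "ty": 0, "tz": 0, "roll": 0}
    - {"tx": 0, "ty": 0, "tz": 0, "roll": 0}
  grip: 0

```text
t: 17.63
eef_pos: [498.4, 331.1, 57.2]
tcp_rot: [-3.14, -0.002, -0.03]
ft_force: [-0.1, 5.2, 5.1]
opening: 0.145
grip_force: 30.0
```

Emit:
step_arm:
  moves:
    - {"tx": 0, "ty": 0, "tz": -8, "roll": 0}
    - {"tx": 0, "ty": 0, "tz": -25, "roll": 0}
    - {"tx": 0, "ty": 0, "tz": -60, "roll": 0}
    - {"tx": 0, "ty": 0, "tz": -95, "roll": 0}
    - {"tx": 15, "ty": 28, "tz": -95, "roll": 0}
    - {"tx": 71, "ty": 129, "tz": -95, "roll": 0}
    - {"tx": 71, "ty": 129, "tz": -95, "roll": 0}
    - {"tx": 71, "ty": 129, "tz": -95, "roll": 0}
    - {"tx": 83, "ty": 529, "tz": -95, "roll": 0}
    - {"tx": 83, "ty": 529, "tz": -95, "roll": 0}
    - {"tx": 83, "ty": 529, "tz": -95, "roll": 0}
    - {"tx": 83, "ty": 529, "tz": -95, "roll": 0}

```text
t: 18.63
eef_pos: [564.1, 30.6, 151.1]
tcp_rot: [3.141, 0.002, -0.03]
ft_force: [0.3, -0.2, -1.8]
opening: 0.148
grip_force: 30.0
```

```bash
python3 - <<'E'
from h import *
tote("scene");tote()
go((560,-200,152,.066),(540,-320,152,.066),(435,-350,152,.066)); print(env.state()["opening"],env.state()["grip_force"])
E
```

```text
scene tote rect ((488.80364990234375, -383.9111328125), (221.23536682128906, 206.4730682373047), 4.079858303070068)
top tote rect ((478.8686828613281, -384.87371826171875), (205.80384826660156, 215.3176727294922), 4.114663124084473)
at [564.5  27.4 151.1] yaw -0.035 F [ 0.8  0.6 -1.4] t 18.7
(560, -200, 152, 0.066) -> 3.6 227.5 -0.9 roll -0.101
(540, -320, 152, 0.066) -> -12.2 348.1 -0.9 roll -0.101
(435, -350, 152, 0.066) -> -116.0 381.8 -0.9 roll -0.101
0.1440131445414424 29.98185843229294
```

Emit:
step_arm:
  moves:
    - {"tx": 4, "ty": 227, "tz": 0, "roll": -0.05}
    - {"tx": 4, "ty": 227, "tz": 0, "roll": -0.101}
    - {"tx": 4, "ty": 227, "tz": 0, "roll": -0.101}
    - {"tx": 4, "ty": 227, "tz": 0, "roll": -0.101}
    - {"tx": 4, "ty": 227, "tz": 0, "roll": -0.101}
    - {"tx": 4, "ty": 227, "tz": 0, "roll": -0.101}
    - {"tx": -12, "ty": 348, "tz": 0, "roll": -0.101}
    - {"tx": -12, "ty": 348, "tz": 0, "roll": -0.101}
    - {"tx": -12, "ty": 348, "tz": 0, "roll": -0.101}
    - {"tx": -116, "ty": 382, "tz": 0, "roll": -0.101}
    - {"tx": -116, "ty": 382, "tz": 0, "roll": -0.101}
    - {"tx": -116, "ty": 382, "tz": 0, "roll": -0.101}

```text
t: 19.73
eef_pos: [434.1, -345.8, 150.6]
tcp_rot: [-3.14, 0.003, 0.07]
ft_force: [0.5, -0.4, -2.5]
opening: 0.143
grip_force: 30.0
```

```bash
python3 - <<'E'
from h import *
tote("scene")
go((435,-350,152,.066),(435,-350,29.5,.066)); print(env.state()["opening"],env.state()["grip_force"])
E
```

```text
scene tote rect ((488.89886474609375, -383.8763732910156), (221.02236938476562, 206.5509490966797), 3.9598917961120605)
at [ 431.5 -346.2  150.8] yaw 0.069 F [-0.6 -3.1 -1.1] t 19.8
(435, -350, 152, 0.066) -> 3.2 4.0 -1.2 roll 0.003
(435, -350, 29.5, 0.066) -> 3.2 4.0 121.3 roll 0.003
0.15070343862438135 29.982076585292816
```

Emit:
step_arm:
  moves:
    - {"tx": 3.2, "ty": 4, "tz": 0, "roll": 0}
    - {"tx": 3.2, "ty": 4, "tz": 40, "roll": 0}
    - {"tx": 3.2, "ty": 4, "tz": 80, "roll": 0}
    - {"tx": 3.2, "ty": 4, "tz": 105, "roll": 0}
    - {"tx": 3.2, "ty": 4, "tz": 115, "roll": 0}
    - {"tx": 3.2, "ty": 4, "tz": 119, "roll": 0}
    - {"tx": 3.2, "ty": 4, "tz": 121, "roll": 0}
    - {"tx": 3.2, "ty": 4, "tz": 122, "roll": 0}
    - {"tx": 3.2, "ty": 4, "tz": 122, "roll": 0}

```text
t: 20.53
eef_pos: [441.7, -349.8, 30.7]
tcp_rot: [3.14, -0.001, 0.071]
ft_force: [0.1, 0.1, -2.7]
opening: 0.147
grip_force: 30.0
```

Emit:
step_arm:
  moves:
    - {"tx": -5, "ty": 0, "tz": 0, "roll": 0}
    - {"tx": -5, "ty": 0, "tz": 1, "roll": 0}
    - {"tx": -5, "ty": 0, "tz": 2, "roll": 0}
    - {"tx": -5, "ty": 0, "tz": 3, "roll": 0}
    - {"tx": -5, "ty": 0, "tz": 3, "roll": 0}

```text
t: 20.95
eef_pos: [435.8, -350.0, 29.1]
tcp_rot: [3.14, -0.001, 0.071]
ft_force: [-9.4, 4.7, 26.2]
opening: 0.145
grip_force: 30.0
```

Emit:
step_arm:
  moves:
    - {"tx": 0, "ty": 0, "tz": -2, "roll": 0}
    - {"tx": 0, "ty": 0, "tz": -2, "roll": 0}
    - {"tx": 0, "ty": 0, "tz": -2, "roll": 0}
    - {"tx": 0, "ty": 0, "tz": -2, "roll": 0}
    - {"tx": 0, "ty": 0, "tz": -2, "roll": 0}
    - {"tx": 0, "ty": 0, "tz": -30, "roll": 0}
    - {"tx": 0, "ty": 0, "tz": -70, "roll": 0}
    - {"tx": 0, "ty": 0, "tz": -110, "roll": 0}
    - {"tx": 0, "ty": 0, "tz": -120, "roll": 0}
    - {"tx": 0, "ty": 0, "tz": -120, "roll": 0}
  grip: 38

```text
t: 21.78
eef_pos: [436.9, -350.7, 149.5]
tcp_rot: [3.137, -0.004, 0.071]
ft_force: [0.1, 0.3, -0.3]
opening: 0.401
grip_force: 0.0
```

```bash
python3 - <<'E'
from h import *
go((540,-325,150,.066),(565,-200,150,.066),(565,200,150,-.03),(498,418,150,-.03))
S=cam("scene");cv2.imwrite("pics/s6.png",cv2.resize(S["pixels"][200:335,155:305],(600,540),interpolation=cv2.INTER_CUBIC))
E
```

```text
at [ 436.9 -350.7  149.5] yaw 0.071 F [ 0.1  0.3 -0.3] t 21.8
(540, -325, 150, 0.066) -> 104.6 -18.3 -0.5 roll 0.005
(565, -200, 150, 0.066) -> 138.4 -141.2 -0.5 roll 0.005
(565, 200, 150, -0.03) -> 166.8 -540.2 -0.5 roll 0.101
(498, 418, 150, -0.03) -> 115.4 -762.4 -0.5 roll 0.101
```

View pics/s6.png

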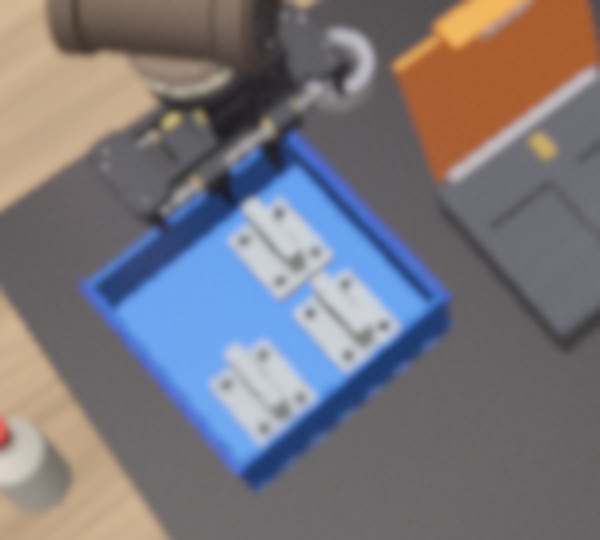

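Emit:
step_arm:
  moves:
    - {"tx": 35, "ty": -6, "tz": 0, "roll": 0}
    - {"tx": 105, "ty": -18, "tz": 0, "roll": 0}
    - {"tx": 105, "ty": -18, "tz": 0, "roll": 0}
    - {"tx": 138, "ty": -141, "tz": 0, "roll": 0}
    - {"tx": 138, "ty": -141, "tz": 0, "roll": 0}
    - {"tx": 138, "ty": -141, "tz": 0, "roll": 0}
    - {"tx": 138, "ty": -141, "tz": 0, "roll": 0}
    - {"tx": 167, "ty": -540, "tz": 0, "roll": 0.05}
    - {"tx": 167, "ty": -540, "tz": 0, "roll": 0.101}
    - {"tx": 167, "ty": -540, "tz": 0, "roll": 0.101}
    - {"tx": 167, "ty": -540, "tz": 0, "roll": 0.101}
    - {"tx": 167, "ty": -540, "tz": 0, "roll": 0.101}

```text
t: 22.83
eef_pos: [563.1, 10.6, 144.6]
tcp_rot: [-3.142, 0.003, -0.031]
ft_force: [1.0, -0.3, 1.1]
opening: 0.401
grip_force: 0.0
```

Emit:
step_arm:
  moves:
    - {"tx": 0, "ty": 0, "tz": 0, "roll": 0}
    - {"tx": 0, "ty": 0, "tz": 0, "roll": 0}

```text
t: 23.0
eef_pos: [563.4, 10.8, 144.9]
tcp_rot: [-3.142, 0.003, -0.027]
ft_force: [-0.0, 0.3, 0.3]
opening: 0.398
grip_force: 0.0
```

```bash
python3 - <<'E'
from h import *
go((565,200,150,-.03),(498,418,150,-.03))
E
```

```text
at [563.4  10.8 144.9] yaw -0.027 F [-0.   0.3  0.3] t 23.0
(565, 200, 150, -0.03) -> -3.4 -189.2 -5.1 roll 0.003
(498, 418, 150, -0.03) -> -76.1 -405.3 -5.1 roll 0.003
```

Emit:
step_arm:
  moves:
    - {"tx": -3, "ty": -190, "tz": -5, "roll": 0.003}
    - {"tx": -3, "ty": -190, "tz": -5, "roll": 0.003}
    - {"tx": -3, "ty": -190, "tz": -5, "roll": 0.003}
    - {"tx": -3, "ty": -190, "tz": -5, "roll": 0.003}
    - {"tx": -76, "ty": -405, "tz": -5, "roll": 0.003}
    - {"tx": -76, "ty": -405, "tz": -5, "roll": 0.003}
    - {"tx": -76, "ty": -405, "tz": -5, "roll": 0.003}
    - {"tx": -76, "ty": -405, "tz": -5, "roll": 0.003}
    - {"tx": -76, "ty": -405, "tz": -5, "roll": 0.003}
    - {"tx": -76, "ty": -405, "tz": -5, "roll": 0.003}
    - {"tx": -76, "ty": -405, "tz": -5, "roll": 0.003}
    - {"tx": -76, "ty": -405, "tz": -5, "roll": 0.003}

```text
t: 24.0
eef_pos: [500.1, 416.3, 149.8]
tcp_rot: [3.14, 0.001, -0.031]
ft_force: [-0.3, -0.1, 0.7]
opening: 0.399
grip_force: 0.0
```

```bash
python3 - <<'E'
from h import *
go((498,418.5,54.5,-.03))
E
```

```text
at [500.1 416.3 149.8] yaw -0.031 F [-0.3 -0.1  0.7] t 24.0
(498, 418.5, 54.5, -0.03) -> -2.2 -2.1 95.3 roll -0.001
```

Emit:
step_arm:
  moves:
    - {"tx": -2, "ty": -2, "tz": 40, "roll": 0}
    - {"tx": -2, "ty": -2, "tz": 75, "roll": 0}
    - {"tx": -2, "ty": -2, "tz": 90, "roll": 0}
    - {"tx": -2, "ty": -2, "tz": 95, "roll": 0}
    - {"tx": -2, "ty": -2, "tz": 95, "roll": 0}
    - {"tx": -2, "ty": -2, "tz": 95, "roll": 0}

```text
t: 24.5
eef_pos: [499.5, 417.2, 57.0]
tcp_rot: [-3.141, -0.001, -0.035]
ft_force: [0.3, -0.2, -0.5]
opening: 0.398
grip_force: 0.0
```

Emit:
step_arm:
  moves:
    - {"tx": 0, "ty": 0, "tz": 0, "roll": 0}
    - {"tx": 0, "ty": 0, "tz": 0, "roll": 0}
    - {"tx": 0, "ty": 0, "tz": 0, "roll": 0}
    - {"tx": 0, "ty": 0, "tz": 0, "roll": 0}
    - {"tx": 0, "ty": 0, "tz": 0, "roll": 0}
    - {"tx": 0, "ty": 0, "tz": 0, "roll": 0}
    - {"tx": 0, "ty": 0, "tz": 0, "roll": 0}
  grip: 0

```text
t: 25.08
eef_pos: [498.9, 419.2, 57.3]
tcp_rot: [-3.14, -0.002, -0.033]
ft_force: [0.5, 5.0, 2.9]
opening: 0.149
grip_force: 30.0
```

Emit:
step_arm:
  moves:
    - {"tx": 0, "ty": 0, "tz": -8, "roll": 0}
    - {"tx": 0, "ty": 0, "tz": -25, "roll": 0}
    - {"tx": 0, "ty": 0, "tz": -60, "roll": 0}
    - {"tx": 0, "ty": 0, "tz": -95, "roll": 0}
    - {"tx": 0, "ty": 0, "tz": -95, "roll": 0}

```text
t: 25.5
eef_pos: [500.1, 419.5, 157.9]
tcp_rot: [-3.137, -0.007, -0.033]
ft_force: [0.6, 1.0, -1.1]
opening: 0.146
grip_force: 30.0
```

```bash
python3 - <<'E'
from h import *
go((565,200,150,-.03),(565,-200,150,-.03))
E
```

```text
at [500.1 419.5 157.9] yaw -0.033 F [ 0.6  1.  -1.1] t 25.5
(565, 200, 150, -0.03) -> 72.0 217.2 7.9 roll -0.003
(565, -200, 150, -0.03) -> 85.2 617.0 7.9 roll -0.003
```

Emit:
step_arm:
  moves:
    - {"tx": 10, "ty": 33, "tz": 0, "roll": 0}
    - {"tx": 72, "ty": 217, "tz": 0, "roll": 0}
    - {"tx": 72, "ty": 217, "tz": 0, "roll": 0}
    - {"tx": 72, "ty": 217, "tz": 0, "roll": 0}
    - {"tx": 72, "ty": 217, "tz": 0, "roll": 0}
    - {"tx": 85, "ty": 617, "tz": 0, "roll": 0}
    - {"tx": 85, "ty": 617, "tz": 0, "roll": 0}
    - {"tx": 85, "ty": 617, "tz": 0, "roll": 0}
    - {"tx": 85, "ty": 617, "tz": 0, "roll": 0}
    - {"tx": 85, "ty": 617, "tz": 0, "roll": 0}
    - {"tx": 85, "ty": 617, "tz": 0, "roll": 0}
    - {"tx": 85, "ty": 617, "tz": 0, "roll": 0}

```text
t: 26.5
eef_pos: [559.7, -68.4, 151.2]
tcp_rot: [3.142, 0.001, -0.033]
ft_force: [0.8, 0.3, -1.2]
opening: 0.144
grip_force: 30.0
```

Emit:
step_arm:
  moves:
    - {"tx": 0, "ty": 0, "tz": 0, "roll": 0}
    - {"tx": 0, "ty": 0, "tz": 0, "roll": 0}

```text
t: 26.67
eef_pos: [559.9, -68.5, 151.1]
tcp_rot: [3.142, 0.001, -0.037]
ft_force: [0.0, -0.5, -1.3]
opening: 0.142
grip_force: 30.0
```

```bash
python3 - <<'E'
from h import *
tote("scene")
print(env.state()["opening"])
go((560,-200,150,.066),(540,-330,150,.066),(438,-434,150,.066))
E
```

```text
scene tote rect ((488.7703552246094, -383.9135437011719), (221.30816650390625, 206.51002502441406), 4.1209893226623535)
0.14659619153056622
at [560.  -67.  151.1] yaw -0.035 F [-0.4  0.2 -1.3] t 26.7
(560, -200, 150, 0.066) -> 4.7 132.9 1.1 roll -0.101
(540, -330, 150, 0.066) -> -10.7 263.5 1.1 roll -0.101
(438, -434, 150, 0.066) -> -109.0 371.0 1.1 roll -0.101
```

Emit:
step_arm:
  moves:
    - {"tx": 5, "ty": 133, "tz": 0, "roll": -0.05}
    - {"tx": 5, "ty": 133, "tz": 0, "roll": -0.101}
    - {"tx": 5, "ty": 133, "tz": 0, "roll": -0.101}
    - {"tx": 5, "ty": 133, "tz": 0, "roll": -0.101}
    - {"tx": -11, "ty": 263, "tz": 0, "roll": -0.101}
    - {"tx": -11, "ty": 263, "tz": 0, "roll": -0.101}
    - {"tx": -11, "ty": 263, "tz": 0, "roll": -0.101}
    - {"tx": -109, "ty": 371, "tz": 0, "roll": -0.101}
    - {"tx": -109, "ty": 371, "tz": 0, "roll": -0.101}
    - {"tx": -109, "ty": 371, "tz": 0, "roll": -0.101}
    - {"tx": -109, "ty": 371, "tz": 0, "roll": -0.101}
    - {"tx": -109, "ty": 371, "tz": 0, "roll": -0.101}

```text
t: 27.72
eef_pos: [436.9, -435.5, 151.3]
tcp_rot: [3.141, 0.001, 0.066]
ft_force: [-0.4, -0.9, -2.0]
opening: 0.149
grip_force: 30.0
```

Emit:
step_arm:
  moves:
    - {"tx": 0, "ty": 0, "tz": 0, "roll": 0}
    - {"tx": 0, "ty": 0, "tz": 0, "roll": 0}

```text
t: 27.88
eef_pos: [440.0, -432.2, 151.4]
tcp_rot: [-3.141, 0.0, 0.069]
ft_force: [0.0, 0.1, -1.6]
opening: 0.146
grip_force: 30.0
```

```bash
python3 - <<'E'
from h import *
tote("scene")
print(env.state()["opening"])
go((438,-434,29.5,.066))
E
```

```text
scene tote rect ((488.7295837402344, -383.9164123535156), (221.08689880371094, 206.4730682373047), 4.079858779907227)
0.1464738781698059
at [ 440.3 -432.1  151.4] yaw 0.07 F [ 0.9 -0.1 -2.9] t 27.9
(438, -434, 29.5, 0.066) -> -2.4 1.8 121.9 roll 0.004
```

Emit:
step_arm:
  moves:
    - {"tx": -2, "ty": 2, "tz": 40, "roll": 0}
    - {"tx": -2, "ty": 2, "tz": 80, "roll": 0}
    - {"tx": -2, "ty": 2, "tz": 105, "roll": 0}
    - {"tx": -2, "ty": 2, "tz": 115, "roll": 0}
    - {"tx": -2, "ty": 2, "tz": 119, "roll": 0}
    - {"tx": -2, "ty": 2, "tz": 121, "roll": 0}
    - {"tx": -2, "ty": 2, "tz": 122, "roll": 0}
    - {"tx": -2, "ty": 2, "tz": 122, "roll": 0}

```text
t: 28.6
eef_pos: [438.0, -436.1, 31.0]
tcp_rot: [3.14, -0.001, 0.068]
ft_force: [-0.2, 0.5, -2.0]
opening: 0.144
grip_force: 30.0
```

Emit:
step_arm:
  moves:
    - {"tx": 0, "ty": 0, "tz": 1, "roll": 0}
    - {"tx": 0, "ty": 0, "tz": 1.5, "roll": 0}
    - {"tx": 0, "ty": 0, "tz": 1.5, "roll": 0}

```text
t: 28.85
eef_pos: [437.6, -436.1, 29.2]
tcp_rot: [3.14, -0.001, 0.068]
ft_force: [-0.4, 1.5, 5.3]
opening: 0.141
grip_force: 30.0
```

Emit:
step_arm:
  moves:
    - {"tx": 0, "ty": 0, "tz": 0, "roll": 0}
    - {"tx": 0, "ty": 0, "tz": 0, "roll": 0}
    - {"tx": 0, "ty": 0, "tz": 0, "roll": 0}
    - {"tx": 0, "ty": 0, "tz": 0, "roll": 0}
    - {"tx": 0, "ty": 0, "tz": 0, "roll": 0}
    - {"tx": 0, "ty": 0, "tz": -30, "roll": 0}
    - {"tx": 0, "ty": 0, "tz": -70, "roll": 0}
    - {"tx": 0, "ty": 0, "tz": -110, "roll": 0}
    - {"tx": 0, "ty": 0, "tz": -150, "roll": 0}
    - {"tx": 0, "ty": 0, "tz": -190, "roll": 0}
    - {"tx": 0, "ty": 0, "tz": -190, "roll": 0}
  grip: 38

```text
t: 29.77
eef_pos: [438.9, -437.6, 226.0]
tcp_rot: [3.132, -0.007, 0.068]
ft_force: [0.8, -0.9, 0.5]
opening: 0.403
grip_force: 0.0
```

```bash
python3 - <<'E'
from h import *
go()
T=cam("top");S=cam("scene")
a=cv2.resize(S["pixels"][200:335,155:305],(480,432),interpolation=cv2.INTER_CUBIC)
b=cv2.resize(T["pixels"][150:258,380:460],(320,432),interpolation=cv2.INTER_CUBIC)
cv2.imwrite("pics/s7.png",np.hstack([a,b]))
# covers: edge points. cover A edge end corners / lip by two views: print orange contour corners
for n,r in(("top",T),("scene",S)):
    m=cv2.inRange(cv2.cvtColor(r["pixels"],cv2.COLOR_BGR2HSV),np.array((4,130,70)),np.array((24,255,255)))
    for c in cv2.findContours(m,cv2.RETR_EXTERNAL,cv2.CHAIN_APPROX_NONE)[0]:
        if cv2.contourArea(c)>60: print(n,cv2.approxPolyDP(c,2,True).reshape(-1,2).tolist())
# expected positions for angles
for nm,h,y,th in(("A",(484.5,-139),0,0.),("B",(411,377),0,-.03)):
  for a in(1.6,1.7,1.8):
    L=[]
    for yy in(-85,85):
      d=160*np.cos(a);L.append((h[0]+d*np.cos(th)-yy*np.sin(th),h[1]+d*np.sin(th)+yy*np.cos(th),45+160*np.sin(a)))
    print(nm,a,proj(T,L).round(1).tolist(),proj(S,L).round(1).tolist())
E
```

```text
at [ 438.9 -437.6  226. ] yaw 0.068 F [ 0.8 -0.9  0.5] t 29.8
top [[43, 320], [29, 324], [24, 329], [16, 329], [13, 333], [9, 332], [12, 329], [9, 332], [0, 332], [0, 338], [7, 333], [8, 335], [40, 325]]
top [[560, 310], [560, 399], [584, 399], [581, 395], [587, 397], [589, 392], [590, 399], [597, 394], [597, 399], [601, 399], [598, 396], [607, 396], [607, 399], [635, 399], [634, 395], [639, 398], [633, 392], [639, 351], [638, 330], [623, 332], [622, 382], [620, 390], [616, 390], [615, 386], [616, 390], [621, 391], [621, 398], [618, 399], [617, 394], [615, 397], [608, 391], [609, 387], [607, 386], [610, 388], [607, 391], [597, 384], [592, 384], [597, 380], [604, 386], [593, 379], [595, 376], [602, 381], [602, 377], [597, 376], [600, 373], [593, 375], [594, 371], [583, 366], [585, 362], [580, 360], [583, 350], [581, 343], [590, 338], [582, 335], [590, 336], [592, 331], [595, 338], [598, 332], [604, 334], [594, 332], [593, 330], [597, 329], [594, 327], [596, 325], [599, 329], [600, 325], [610, 332], [610, 328], [598, 326], [594, 321], [610, 320], [609, 317], [593, 315], [589, 318], [59
[... 1042 characters left out ...]
 [264, 243], [304, 215]]
scene [[398, 92], [375, 103], [364, 114], [367, 147], [400, 124]]
scene [[415, 0], [448, 23], [444, 42], [476, 24], [512, 48], [517, 55], [501, 91], [557, 133], [569, 114], [597, 91], [621, 53], [639, 41], [639, 0], [454, 0], [449, 14], [427, 0]]
A 1.6 [[383.3, 196.8], [333.0, 196.7]] [[257.5, 221.9], [303.2, 190.4]]
A 1.7 [[383.3, 201.5], [333.0, 201.4]] [[254.4, 218.4], [300.0, 187.2]]
A 1.8 [[383.2, 206.2], [332.9, 206.2]] [[251.4, 215.2], [296.8, 184.3]]
B 1.6 [[229.9, 219.0], [180.0, 217.3]] [[370.1, 119.7], [406.8, 96.9]]
B 1.7 [[229.7, 223.8], [179.9, 222.0]] [[366.9, 117.0], [403.6, 94.5]]
B 1.8 [[229.7, 228.5], [179.9, 226.7]] [[363.8, 114.8], [400.4, 92.4]]
```

View pics/s7.png

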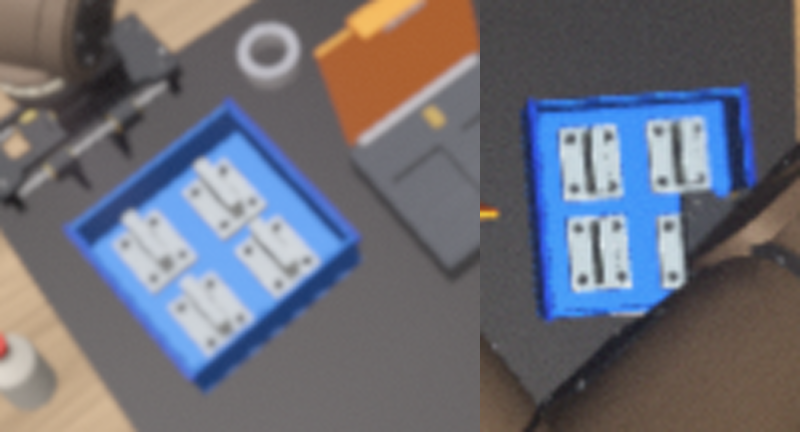

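```bash
python3 - <<'E'
from h import *
go((425,-139,235,0),(425,-139,188,0))
E
```

```text
at [ 437.5 -435.9  219.5] yaw 0.068 F [ 0.2 -0.5  0.1] t 29.9
(425, -139, 235, 0) -> 7.7 -297.1 -15.5 roll 0.068
(425, -139, 188, 0) -> 7.7 -297.1 31.5 roll 0.068
```

Emit:
step_arm:
  moves:
    - {"tx": 8, "ty": -297, "tz": -15, "roll": 0.068}
    - {"tx": 8, "ty": -297, "tz": -15, "roll": 0.068}
    - {"tx": 8, "ty": -297, "tz": -15, "roll": 0.068}
    - {"tx": 8, "ty": -297, "tz": -15, "roll": 0.068}
    - {"tx": 8, "ty": -297, "tz": -15, "roll": 0.068}
    - {"tx": 8, "ty": -297, "tz": -15, "roll": 0.068}
    - {"tx": 8, "ty": -297, "tz": -15, "roll": 0.068}
    - {"tx": 8, "ty": -297, "tz": -15, "roll": 0.068}
    - {"tx": 8, "ty": -297, "tz": -15, "roll": 0.068}
    - {"tx": 8, "ty": -297, "tz": -15, "roll": 0.068}
    - {"tx": 8, "ty": -297, "tz": -15, "roll": 0.068}
  grip: 0

```text
t: 30.78
eef_pos: [425.2, -139.9, 232.3]
tcp_rot: [-3.141, 0.001, -0.001]
ft_force: [-0.4, 0.6, 0.5]
opening: 0.005
grip_force: 0.0
```

```bash
python3 - <<'E'
from h import *
go((425,-139,188,0),(449,-139,188,0),*[(484.5+145*np.cos(a)-7*np.sin(a)-10,-139,45+145*np.sin(a)+7*np.cos(a),0) for a in (1.7,1.4,1.1,.8,.5,.3,.15)])
S=cam("scene");cv2.imwrite("pics/s8.png",cv2.resize(S["pixels"][130:290,220:380],(600,600),interpolation=cv2.INTER_CUBIC))
E
```

```text
at [ 425.2 -139.9  232.3] yaw -0.001 F [-0.4  0.6  0.5] t 30.8
(425, -139, 188, 0) -> -0.2 -0.9 44.3 roll -0.001
(449, -139, 188, 0) -> 23.8 -0.9 44.3 roll -0.001
(np.float64(448.8758946539817), -139, np.float64(187.88948605553927), 0) -> 23.6 -0.9 44.4 roll -0.001
(np.float64(492.2470876106157), -139, np.float64(189.0799808486284), 0) -> 67.0 -0.9 43.2 roll -0.001
(np.float64(534.0329860862786), -139, np.float64(177.4002400588872), 0) -> 108.8 -1.0 54.9 roll -0.001
(np.float64(570.5009802190423), -139, np.float64(153.89358014586097), 0) -> 145.3 -1.0 78.4 roll -0.001
(np.float64(598.3934927038747), -139, np.float64(120.65978103084204), 0) -> 173.1 -1.0 111.6 roll -0.001
(np.float64(610.9551494765834), -139, np.float64(94.53778538977348), 0) -> 185.7 -1.0 137.7 roll -0.001
(np.float64(616.8257393734109), -139, np.float64(73.58992675422418), 0) -> 191.6 -1.1 158.7 roll -0.001
```

View pics/s8.png

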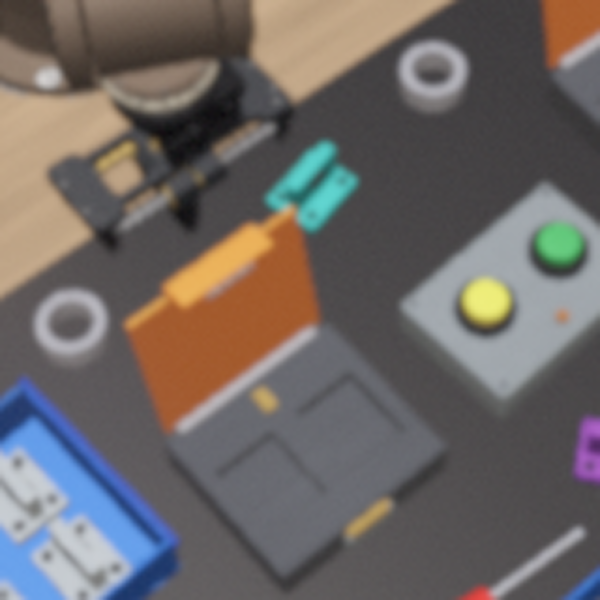

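Emit:
step_arm:
  moves:
    - {"tx": 0, "ty": -1, "tz": 30, "roll": 0}
    - {"tx": 0, "ty": -1, "tz": 44, "roll": 0}
    - {"tx": 12, "ty": -1, "tz": 44, "roll": 0}
    - {"tx": 24, "ty": -1, "tz": 44, "roll": 0}
    - {"tx": 38, "ty": -1, "tz": 44, "roll": 0}
    - {"tx": 52, "ty": -1, "tz": 44, "roll": 0}
    - {"tx": 67, "ty": -1, "tz": 44, "roll": 0}
    - {"tx": 81, "ty": -1, "tz": 46, "roll": 0}
    - {"tx": 95, "ty": -1, "tz": 50, "roll": 0}
    - {"tx": 109, "ty": -1, "tz": 55, "roll": 0}

```text
t: 31.67
eef_pos: [535.8, -138.9, 178.5]
tcp_rot: [3.141, -0.0, -0.002]
ft_force: [-1.3, 2.0, -0.3]
opening: 0.005
grip_force: 0.5
```

Emit:
step_arm:
  moves:
    - {"tx": 13, "ty": 0, "tz": 7, "roll": 0}
    - {"tx": 25, "ty": 0, "tz": 15, "roll": 0}
    - {"tx": 36, "ty": 0, "tz": 23, "roll": 0}
    - {"tx": 46, "ty": 0, "tz": 34, "roll": 0}
    - {"tx": 56, "ty": 0, "tz": 46, "roll": 0}
    - {"tx": 64, "ty": 0, "tz": 57, "roll": 0}
    - {"tx": 71, "ty": 0, "tz": 70, "roll": 0}
    - {"tx": 77, "ty": 0, "tz": 83, "roll": 0}
    - {"tx": 81, "ty": 0, "tz": 94, "roll": 0}
    - {"tx": 83, "ty": 0, "tz": 102, "roll": 0}
    - {"tx": 83, "ty": 0, "tz": 102, "roll": 0}

```text
t: 32.58
eef_pos: [616.7, -137.7, 74.0]
tcp_rot: [-3.141, 0.002, -0.0]
ft_force: [-0.8, 0.2, -0.5]
opening: 0.001
grip_force: 0.0
```

```bash
python3 - <<'E'
from h import *
go((632,-139,52,0))
S=cam("scene");cv2.imwrite("pics/s9.png",cv2.resize(S["pixels"][130:290,220:380],(600,600),interpolation=cv2.INTER_CUBIC))
E
```

```text
at [ 616.7 -137.7   74. ] yaw -0.0 F [-0.8  0.2 -0.5] t 32.6
(632, -139, 52, 0) -> 15.3 1.3 22.0 roll -0.0
```

View pics/s9.png

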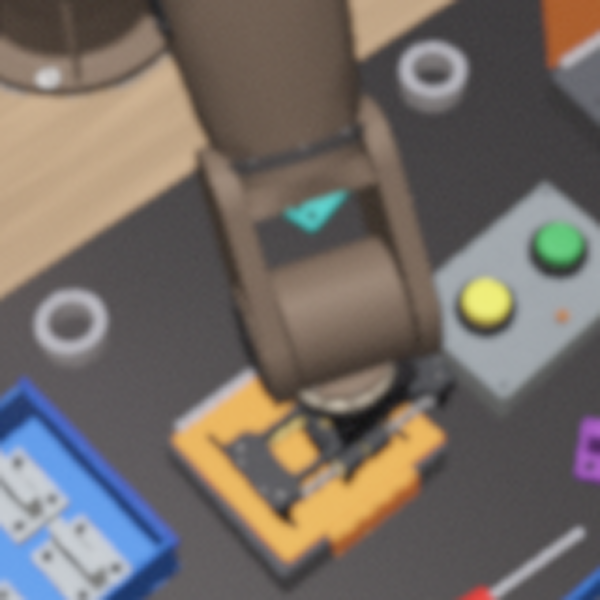

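Emit:
step_arm:
  moves:
    - {"tx": 15, "ty": 1, "tz": 0, "roll": 0}
    - {"tx": 15, "ty": 1, "tz": 6, "roll": 0}
    - {"tx": 15, "ty": 1, "tz": 10, "roll": 0}
    - {"tx": 15, "ty": 1, "tz": 13, "roll": 0}
    - {"tx": 15, "ty": 1, "tz": 16, "roll": 0}
    - {"tx": 15, "ty": 1, "tz": 18, "roll": 0}
    - {"tx": 15, "ty": 1, "tz": 20, "roll": 0}
    - {"tx": 15, "ty": 1, "tz": 21, "roll": 0}
    - {"tx": 15, "ty": 1, "tz": 22, "roll": 0}
    - {"tx": 15, "ty": 1, "tz": 22, "roll": 0}

```text
t: 33.47
eef_pos: [631.5, -138.8, 53.6]
tcp_rot: [-3.141, 0.001, -0.0]
ft_force: [0.3, 0.2, -0.2]
opening: 0.003
grip_force: 0.0
```

Emit:
step_arm:
  moves:
    - {"tx": 0, "ty": 0, "tz": 1, "roll": 0}
    - {"tx": 0, "ty": 0, "tz": 2, "roll": 0}
    - {"tx": 0, "ty": 0, "tz": 3, "roll": 0}
    - {"tx": 0, "ty": 0, "tz": 3, "roll": 0}

```text
t: 33.8
eef_pos: [632.0, -138.9, 52.1]
tcp_rot: [3.141, -0.0, -0.0]
ft_force: [-4.1, 0.1, 11.7]
opening: 0.006
grip_force: 5.8
```

Emit:
step_arm:
  moves:
    - {"tx": 0, "ty": 0, "tz": -30, "roll": 0}
    - {"tx": 0, "ty": 0, "tz": -110, "roll": 0}
    - {"tx": 0, "ty": 0, "tz": -215, "roll": 0}
    - {"tx": 0, "ty": 0, "tz": -215, "roll": 0}
    - {"tx": 0, "ty": 0, "tz": -215, "roll": 0}
    - {"tx": 0, "ty": 0, "tz": -215, "roll": 0}
    - {"tx": -291, "ty": -518, "tz": -215, "roll": 0.03}
    - {"tx": -291, "ty": -518, "tz": -215, "roll": 0.03}
    - {"tx": -291, "ty": -518, "tz": -215, "roll": 0.03}
    - {"tx": -291, "ty": -518, "tz": -215, "roll": 0.03}
    - {"tx": -291, "ty": -518, "tz": -215, "roll": 0.03}
    - {"tx": -291, "ty": -518, "tz": -215, "roll": 0.03}

```text
t: 34.8
eef_pos: [508.3, 80.4, 266.0]
tcp_rot: [3.142, -0.0, -0.031]
ft_force: [0.8, 0.2, 0.5]
opening: 0.005
grip_force: 0.0
```

```bash
python3 - <<'E'
from h import *
go((338,379,265,-.03),(338,379,188,-.03))
S=cam("scene");cv2.imwrite("pics/s10.png",cv2.resize(S["pixels"][160:290,160:360],(800,520),interpolation=cv2.INTER_CUBIC))
E
```

```text
at [508.3  80.4 266. ] yaw -0.031 F [0.8 0.2 0.5] t 34.8
(338, 379, 265, -0.03) -> -179.4 -293.2 1.0 roll -0.001
(338, 379, 188, -0.03) -> -179.4 -293.2 78.0 roll -0.001
```

View pics/s10.png

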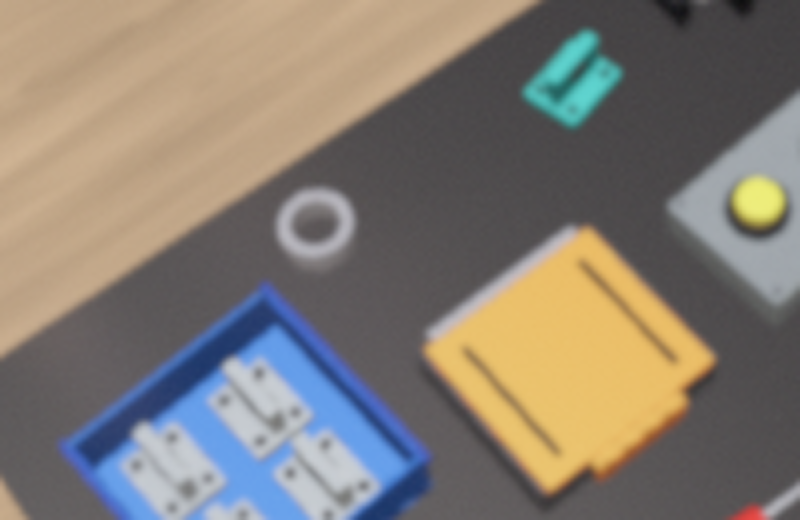

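Emit:
step_arm:
  moves:
    - {"tx": -179, "ty": -293, "tz": 0, "roll": 0}
    - {"tx": -179, "ty": -293, "tz": 0, "roll": 0}
    - {"tx": -179, "ty": -293, "tz": 0, "roll": 0}
    - {"tx": -179, "ty": -293, "tz": 0, "roll": 0}
    - {"tx": -179, "ty": -293, "tz": 0, "roll": 0}
    - {"tx": -179, "ty": -293, "tz": 0, "roll": 0}
    - {"tx": -179, "ty": -293, "tz": 0, "roll": 0}
    - {"tx": -179, "ty": -293, "tz": 0, "roll": 0}
    - {"tx": -179, "ty": -293, "tz": 0, "roll": 0}
    - {"tx": -179, "ty": -293, "tz": 0, "roll": 0}
    - {"tx": -179, "ty": -293, "tz": 0, "roll": 0}
    - {"tx": -179, "ty": -293, "tz": 0, "roll": 0}

```text
t: 35.85
eef_pos: [340.2, 376.5, 265.9]
tcp_rot: [3.141, 0.0, -0.031]
ft_force: [0.0, -0.5, -0.1]
opening: 0.002
grip_force: 0.0
```

```bash
python3 - <<'E'
from h import *
H=(411,377);th=-.03
go((338,379,265,th),(338,379,186,th),*[(round(H[0]+d*np.cos(th),1),round(H[1]+d*np.sin(th),1),round(45+145*np.sin(a)+7*np.cos(a),1),th) for a in (1.8,1.6,1.4,1.1,.8,.5,.3,.15) for d in [145*np.cos(a)-7*np.sin(a)-10]])
E
```

```text
at [340.2 376.5 265.9] yaw -0.031 F [ 0.  -0.5 -0.1] t 35.9
(338, 379, 265, -0.03) -> -2.3 -2.5 0.9 roll -0.001
(338, 379, 186, -0.03) -> -2.3 -2.5 79.9 roll -0.001
(np.float64(361.3), np.float64(378.5), np.float64(184.6), -0.03) -> 21.0 -2.7 81.3 roll -0.001
(np.float64(389.8), np.float64(377.6), np.float64(189.7), -0.03) -> 49.5 -2.7 76.2 roll -0.001
(np.float64(418.7), np.float64(376.8), np.float64(189.1), -0.03) -> 78.4 -2.8 76.8 roll -0.001
(np.float64(460.5), np.float64(375.5), np.float64(177.4), -0.03) -> 120.2 -2.7 88.5 roll -0.001
(np.float64(497.0), np.float64(374.4), np.float64(153.9), -0.03) -> 156.8 -2.8 112.0 roll -0.001
(np.float64(524.8), np.float64(373.6), np.float64(120.7), -0.03) -> 184.6 -2.8 145.2 roll -0.001
(np.float64(537.4), np.float64(373.2), np.float64(94.5), -0.03) -> 197.2 -2.8 171.4 roll -0.001
(np.float64(543.3), np.float64(373.0), np.float64(73.6), -0.03) -> 203.1 -2.8 192.3 roll -0.001
```

Emit:
step_arm:
  moves:
    - {"tx": -6, "ty": -3, "tz": 30, "roll": 0}
    - {"tx": -6, "ty": -3, "tz": 60, "roll": 0}
    - {"tx": -4, "ty": -3, "tz": 80, "roll": 0}
    - {"tx": 8, "ty": -3, "tz": 80, "roll": 0}
    - {"tx": 21, "ty": -3, "tz": 79, "roll": 0}
    - {"tx": 35, "ty": -3, "tz": 77, "roll": 0}
    - {"tx": 50, "ty": -3, "tz": 76, "roll": 0}
    - {"tx": 64, "ty": -3, "tz": 76, "roll": 0}
    - {"tx": 78, "ty": -3, "tz": 77, "roll": 0}
    - {"tx": 92, "ty": -3, "tz": 79, "roll": 0}
    - {"tx": 106, "ty": -3, "tz": 83, "roll": 0}
    - {"tx": 120, "ty": -3, "tz": 88, "roll": 0}

```text
t: 36.85
eef_pos: [461.4, 376.7, 178.0]
tcp_rot: [-3.141, -0.001, -0.03]
ft_force: [-1.3, 0.9, 0.2]
opening: 0.001
grip_force: 0.5
```

Emit:
step_arm:
  moves:
    - {"tx": 13, "ty": 0, "tz": 7, "roll": 0}
    - {"tx": 25, "ty": 0, "tz": 15, "roll": 0}
    - {"tx": 36, "ty": 0, "tz": 23, "roll": 0}
    - {"tx": 46, "ty": 0, "tz": 34, "roll": 0}
    - {"tx": 56, "ty": 0, "tz": 46, "roll": 0}
    - {"tx": 64, "ty": 0, "tz": 57, "roll": 0}
    - {"tx": 71, "ty": 0, "tz": 70, "roll": 0}
    - {"tx": 77, "ty": 0, "tz": 83, "roll": 0}
    - {"tx": 81, "ty": 0, "tz": 94, "roll": 0}
    - {"tx": 83, "ty": 0, "tz": 102, "roll": 0}
    - {"tx": 83, "ty": 0, "tz": 102, "roll": 0}

```text
t: 37.77
eef_pos: [542.3, 373.8, 73.8]
tcp_rot: [3.14, 0.002, -0.03]
ft_force: [-0.1, 0.0, -0.3]
opening: 0.001
grip_force: 0.0
```

```bash
python3 - <<'E'
from h import *
go((558,372.5,52,-.03))
E
```

```text
at [542.3 373.8  73.8] yaw -0.03 F [-0.1  0.  -0.3] t 37.8
(558, 372.5, 52, -0.03) -> 15.8 0.8 21.8 roll -0.0
```

Emit:
step_arm:
  moves:
    - {"tx": 16, "ty": 1, "tz": 0, "roll": 0}
    - {"tx": 16, "ty": 1, "tz": 6, "roll": 0}
    - {"tx": 16, "ty": 1, "tz": 10, "roll": 0}
    - {"tx": 16, "ty": 1, "tz": 13, "roll": 0}
    - {"tx": 16, "ty": 1, "tz": 16, "roll": 0}
    - {"tx": 16, "ty": 1, "tz": 18, "roll": 0}
    - {"tx": 16, "ty": 1, "tz": 20, "roll": 0}
    - {"tx": 16, "ty": 1, "tz": 22, "roll": 0}
    - {"tx": 16, "ty": 1, "tz": 24, "roll": 0}
    - {"tx": 16, "ty": 1, "tz": 25, "roll": 0}
    - {"tx": 16, "ty": 1, "tz": 25, "roll": 0}

```text
t: 38.68
eef_pos: [557.9, 372.8, 52.1]
tcp_rot: [3.141, 0.001, -0.03]
ft_force: [-4.9, -1.5, 13.3]
opening: 0.005
grip_force: 6.9
```

Emit:
step_arm:
  moves:
    - {"tx": 0, "ty": 0, "tz": -20, "roll": 0}
    - {"tx": 0, "ty": 0, "tz": -60, "roll": 0}
    - {"tx": 0, "ty": 0, "tz": -80, "roll": 0}
    - {"tx": 0, "ty": 218, "tz": -80, "roll": 0}
    - {"tx": 0, "ty": 218, "tz": -80, "roll": 0}
    - {"tx": 0, "ty": 218, "tz": -80, "roll": 0}
    - {"tx": 0, "ty": 218, "tz": -80, "roll": 0}
    - {"tx": 0, "ty": 218, "tz": -80, "roll": 0}
    - {"tx": 0, "ty": 218, "tz": -80, "roll": 0}
    - {"tx": 0, "ty": 218, "tz": -80, "roll": 0}
    - {"tx": 0, "ty": 218, "tz": -80, "roll": 0}

```text
t: 39.6
eef_pos: [552.0, 154.9, 130.9]
tcp_rot: [-3.141, 0.0, -0.031]
ft_force: [-0.1, 0.1, 0.5]
opening: 0.005
grip_force: 0.0
```

```bash
python3 - <<'E'
from h import *
go((564,155,100,-.03))
tote("scene")
S=cam("scene");T=cam("top")
for n,r in(("top",T),("scene",S)):
    m=cv2.inRange(cv2.cvtColor(r["pixels"],cv2.COLOR_BGR2HSV),np.array((4,100,70)),np.array((28,255,255)))
    m[:,:180]=0;m[:,430:]=0;m[:80]=0;m[290:]=0
    for c in cv2.findContours(m,cv2.RETR_EXTERNAL,cv2.CHAIN_APPROX_NONE)[0]:
        if cv2.contourArea(c)>150: print(n,cv2.approxPolyDP(c,3,True).reshape(-1,2).tolist())
for nm,h,th in(("A",(484.5,-139),0.),("B",(411,377),-.03)):
  for a in(0,.09):
    L=[]
    for s in(0,160):
     for yy in(-85,85):
      d=s*np.cos(a)-7*np.sin(a);L.append((h[0]+d*np.cos(th)-yy*np.sin(th),h[1]+d*np.sin(th)+yy*np.cos(th),45+s*np.sin(a)+7*np.cos(a)))
    print(nm,a,proj(T,L).round(1).tolist(),proj(S,L).round(1).tolist())
E
```

```text
at [552.  154.9 130.9] yaw -0.031 F [-0.1  0.1  0.5] t 39.6
(564, 155, 100, -0.03) -> 12.0 -0.5 30.9 roll -0.001
scene tote rect ((488.7779541015625, -383.8922119140625), (221.2883758544922, 206.45846557617188), 4.109803676605225)
top [[304, 262], [306, 289], [429, 289], [429, 262]]
top [[254, 191], [246, 199], [249, 207], [245, 224], [250, 226], [251, 222], [255, 227], [250, 231], [246, 228], [246, 240], [251, 237], [249, 231], [252, 234], [253, 228], [258, 229], [254, 228], [256, 222], [262, 221], [257, 213], [261, 209], [256, 213], [255, 203], [248, 202], [254, 198], [247, 200]]
top [[194, 174], [192, 216], [237, 218], [239, 175], [227, 171]]
top [[331, 155], [332, 198], [377, 196], [376, 155]]
top [[334, 115], [429, 116], [384, 114], [383, 80], [379, 80], [380, 107], [375, 114]]
top [[313, 80], [310, 116], [322, 116], [319, 80]]
top [[180, 80], [180, 116], [199, 116], [191, 106], [191, 80]]
scene [[308, 217], [266, 247], [297, 283], [306, 277], [313, 278], [331, 263], [331, 257], [338, 251]]
scene [[403, 126], [389, 137], [400, 154], [387, 167], [398, 178], [414, 174], [429, 157], [429, 149]]
A 0 [[376.9, 199.0], [331.1, 198.9], [376.4, 156.3], [331.0, 156.1]] [[263.8, 245.5], [305.3, 215.9], [294.6, 282.3], [336.9, 250.1]]
A 0.09 [[376.9, 199.1], [331.1, 199.0], [377.0, 156.0], [331.2, 155.8]] [[263.7, 245.4], [305.2, 215.7], [294.2, 280.3], [336.8, 247.9]]
B 0 [[237.4, 219.2], [192.0, 217.6], [239.4, 176.2], [194.3, 174.8]] [[366.9, 148.3], [401.2, 126.1], [397.1, 177.5], [431.6, 153.4]]
B 0.09 [[237.4, 219.3], [192.0, 217.8], [238.7, 176.0], [193.3, 174.7]] [[366.8, 148.2], [401.1, 126.0], [397.5, 174.9], [432.2, 150.8]]
```

Emit:
step_arm:
  moves:
    - {"tx": 12, "ty": 0, "tz": 25, "roll": 0}
    - {"tx": 12, "ty": 0, "tz": 50, "roll": 0}
    - {"tx": 12, "ty": 0, "tz": 58, "roll": 0}
    - {"tx": 12, "ty": 0, "tz": 62, "roll": 0}
    - {"tx": 12, "ty": 0, "tz": 65, "roll": 0}
    - {"tx": 12, "ty": 0, "tz": 68, "roll": 0}
    - {"tx": 12, "ty": 0, "tz": 70, "roll": 0}
    - {"tx": 12, "ty": 0, "tz": 72, "roll": 0}
    - {"tx": 12, "ty": 0, "tz": 72, "roll": 0}
    - {"tx": 12, "ty": 0, "tz": 72, "roll": 0}

```text
t: 40.58
eef_pos: [564.3, 154.9, 61.1]
tcp_rot: [-3.141, -0.002, -0.03]
ft_force: [-6.8, 2.1, 16.9]
opening: 0.006
grip_force: 8.8
```

Emit:
step_arm:
  moves:
    - {"tx": 0, "ty": 0, "tz": -5, "roll": 0}
    - {"tx": 0, "ty": 0, "tz": -15, "roll": 0}
    - {"tx": 0, "ty": 0, "tz": -50, "roll": 0}
    - {"tx": 0, "ty": 0, "tz": -90, "roll": 0}
    - {"tx": 0, "ty": 0, "tz": -130, "roll": 0}
    - {"tx": 0, "ty": 0, "tz": -150, "roll": 0}
    - {"tx": 0, "ty": 0, "tz": -150, "roll": 0}
    - {"tx": 0, "ty": 0, "tz": -150, "roll": 0}
    - {"tx": 0, "ty": 0, "tz": -150, "roll": 0}

```text
t: 41.33
eef_pos: [563.7, 154.3, 208.6]
tcp_rot: [3.141, 0.0, -0.03]
ft_force: [-0.1, -0.7, 0.1]
opening: 0.006
grip_force: 0.0
```

```bash
python3 - <<'E'
from h import *
go();tote("scene")
S=cam("scene")
for c,s in blobs(S,(45,120,80),(75,255,255))[0]+blobs(S,(22,120,120),(35,255,255),60)[0]: print(c.round(1),s)
m=cv2.inRange(cv2.cvtColor(S["pixels"],cv2.COLOR_BGR2HSV),np.array((0,0,130)),np.array((180,60,255)))[230:325,175:270]
n,l,st,c=cv2.connectedComponentsWithStats(m)
for i in range(1,n):
    if st[i][4]>60: print("bracket",(c[i]+[175,230]).round(1),plane(S,[c[i]+[175,230]],17)[0].round(),st[i][2:])
print(env.job_done())
E
```

```text
at [563.7 154.3 208.6] yaw -0.03 F [-0.1 -0.7  0.1] t 41.3
scene tote rect ((488.7657470703125, -383.94293212890625), (221.32278442382812, 206.3225860595703), 4.1292500495910645)
[368.7 195.2] [363 191  12  10  90]
[349.2 210.8] [343 206  13  11 111]
bracket [232.5 270.1] [ 476. -346.   17.] [ 41  44 732]
bracket [202.5 277.4] [ 436. -435.   17.] [ 25  26 382]
bracket [219.9 297. ] [ 525. -427.   17.] [ 25  25 369]
the job is handed in; nothing more can be done
None
```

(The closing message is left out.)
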